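Sort boot heels by their underside colour

ROBOT

A 7-joint arm with a two-finger parallel gripper is mounted at the origin on the work surface. World frame = base frame: x ahead of the robot, y to its left, z up, the work surface at z = 0. Lengths are in m, angles in rad, forces in N, time in s.
With the tool pointing down it reaches from about 0.425 to 0.875 m from the base axis. Payload 8.4 kg.
Tool frame: the origin (TCP) lies at the very end of the fingers, on their centre line; the grasp point (between the pads) lies 19 mm behind it; z points along the fingers, y is the line along which they close (so a half turn about z gives the same grasp; the last joint's range is limited). The gripper opens to 85 mm and grips with 20 to 120 N. Pads are 22 mm wide; open, the fingers measure 114 mm over their backs; the gripper's body (76 mm by 85 mm) begins 54 mm behind the grasp point. The pads swing forward as they close: fully open they stand 13 mm farther back than shut.
Start: joints at [-1.257, 0.333, 0.04, 1.465, -0.013, 1.343, -0.059], TCP at [0.261, 0.595, 0.231] pointing down, gripper open.
Joint ranges: [-2.58, 2.58], [-0.38, 2.09], [-1.3, 1.39], [0.25, 2.4], [-1.5, 4.64], [0.08, 2.09], [-2.65, 2.65]. Speed limits (rad/s): [2.22, 2.22, 2.79, 2.79, 3.14, 3.14, 3.14].

INTERFACE

Orientations are given as a unit quaternion [x, y, z, w].
In Python, from workcell import ctrl gives the robot as it stands.
- The arm moves only by the tool arm_command, never from a script. Its argument "plan" is a list of rows, each an object of numbers: "wx", "wy", "wz": the turn, a rotation vector about the tool's x, y, z in units of 60 degrees (1.0 is 60 degrees); "tx", "ty", "tz": the shift along the tool's x, y, z in units of 750 mm (1.0 is 750 mm); "grip": the opening, from -1 (shut) to 1 (fully open). In form: [{"wx": .., "wy": .., "wz": .., "tx": .., "ty": .., "tz": .., "grip": ..}, ...]. A call has exactly 10 rows; each row shifts and turns the commanded pose from where the row before left it, along the tool's axes as they then stand; what a row does not reach is not made up. A row lasts 1/12 s, in which the tool goes at most 41.7 mm and 7.16 degrees, less where a joint would pass 70% of its speed; a pose out of reach is approached as far as the arm can. A call with a number of a shift or a turn outside -1 to 1 is refused whole. A call with a gripper value outside its range is refused whole. The fingers move at their own pace and stop on an object; the grip force is fixed at half the most. Time passes only in rows, so rows that do not move let the fingers close, or fill a call up. It gives the time, the measured TCP pose, the force, the opening and the grip force at its end, in the units of the state.
- ctrl.sense(): the state, without advancing time (a new reading comes with each control period).
- ctrl.capture(name): name is "scene" or "top" or "wrist"; returns (picture, depth): 420x560x3 uint8, red, green, blue; 420x560 float32, m along the optical axis (not along the pixel's ray), 0 where there is no reading.
- ctrl.camera_model(name): a dict with "fovy" (degrees; the focal length in pixels is half the picture's height over the tangent of half this angle, whatever the lens; pixels are square), "cx", "cy" (the principal point, pixels), "dist" ([k1, k2, p1, p2, k3] as OpenCV has them; the pictures are not rectified), "extrinsics" (4x4, takes a point from world to camera coordinates). Camera axes: x right, y up, looking along -z (the intrinsics and any distortion apply to the point x, -y, -z); pixel columns grow to the right and rows downward; lengths in m; the calibration is good to about 2 mm. A picture is of the moment at which its call begins: read the wrist's pose just before it. camera_model takes no time and is no camera call; for the wrist camera it gives the pose at the moment of the call.
- ctrl.job_done(): hands the job in; it is judged then, once.
The state is a dict: "time": time; "joint_pos": joint angles; "joint_vel": joint speeds; "tau": joint torques, N m; "ee_pos": TCP position; "eef_rot": TCP orientation; "contact_force": force on the tool from outside, world axes, zero at the start; "wrist_torque": the same for the moment, N m; "gripper_width": opening from 0.0 (shut) to 1.0 (fully open); "grasp_force": force on a finger pad.
Only numpy, scipy, OpenCV 4.12 (cv2) and the standard library are available. Lean on these libraries where they do the work, as an engineer would, in place of code of your own. Each camera call takes 0.05 s, during which the arm holds its last target. There are 200 camera calls.

TASK

Three look-alike boot heel blocks lie on the bench, each with a yellow or a blue disc hidden on its underside. Turn each one up to read its disc before it goes into any tray, then stand it in the tray of that colour (never let go of it in the other), inside the rim, upright on its straight flat end with the rounded end up and the disc facing across the table, away from the robot. Set the heels down gently, do not drop them, and leave the other things on the bench where they are.

Things in the scene. Friction and masses are not known exactly. Their poses are not given: they have to be found in the camera images.
- heel_a: boot heel block, yellow disc (34 mm) centred on its underside. Brown layers on black rubber, D outline 60 (x) by 50 mm (y), flat parallel sides, 36 mm high, 0.12 kg. Origin: centre of underside; x to the rounded end (25 mm radius), flat straight end at x = -30 mm, z to the top. Starts underside down, x away from the robot within 0.4 rad.
- heel_b: boot heel block, yellow disc (34 mm) centred on its underside. Brown layers on black rubber, D outline 60 (x) by 50 mm (y), flat parallel sides, 36 mm high, 0.12 kg. Origin: centre of underside; x to the rounded end (25 mm radius), flat straight end at x = -30 mm, z to the top. Starts underside down, x away from the robot within 0.4 rad.
- heel_c: boot heel block, blue disc (34 mm) centred on its underside. Brown layers on black rubber, D outline 60 (x) by 50 mm (y), flat parallel sides, 36 mm high, 0.12 kg. Origin: centre of underside; x to the rounded end (25 mm radius), flat straight end at x = -30 mm, z to the top. Starts underside down, x away from the robot within 0.4 rad.
- tray_yellow: fixed shallow yellow plastic tray, 110 mm (x) by 210 mm (y), rim 14 mm high, walls and floor 4 mm thick, open on top. Origin: centre of its underside, on the table; x points across the table away from the robot (yaw within 0.15 rad), y along the long side.
- tray_blue: fixed shallow blue plastic tray, 110 mm (x) by 210 mm (y), rim 14 mm high, walls and floor 4 mm thick, open on top. Origin: centre of its underside, on the table; x points across the table away from the robot (yaw within 0.15 rad), y along the long side.
- tray_yellow_far (a point): middle of the top of the yellow tray's far long rim (its +x side, 55 mm from its centre, 14 mm up)
- tray_blue_far (a point): middle of the top of the blue tray's far long rim (its +x side, 55 mm from its centre, 14 mm up)
- glue: bystander: white glue canister 90 x 60 mm with a red spout, 220 mm tall, standing at the left; origin at its foot
- tape: bystander: roll of brown tape, 48 mm across, 20 mm high, lying flat between two heels; origin at its underside
- weight: bystander: brass pattern weight, 44 mm across, 30 mm high, standing between two heels; origin at its underside
- awl: bystander: screwdriver-like awl lying at the right; origin at its underside
- tin: bystander: tin with a paper label, 70 mm across, 90 mm tall, right of the trays; origin at its foot
- hammer: bystander: hammer lying beyond the trays; origin at its underside
- template: bystander: thin tan pattern board, 120 x 80 x 4 mm, lying left of the trays; origin at its underside
Mind the look-alikes: they are no part of the job. What is shaped like the heel_a but white is not meant. What is shaped like the heel_b but purple is not meant.

How it is judged:
On the way, in this order (a step that is already met when the one before it is completed fails the run):
1. one heel stands rounded end up in its tray, released (((angle between heel_a's own x axis and vertical below 0.15 rad and x of heel_a in the frame of tray_yellow between -0.055 and 0.055 m and y of heel_a in the frame of tray_yellow between -0.1 and 0.1 m and contact force between the fingers and heel_a below 0.1 N) or (angle between heel_b's own x axis and vertical below 0.15 rad and x of heel_b in the frame of tray_yellow between -0.055 and 0.055 m and y of heel_b in the frame of tray_yellow between -0.1 and 0.1 m and contact force between the fingers and heel_b below 0.1 N) or (angle between heel_c's own x axis and vertical below 0.15 rad and x of heel_c in the frame of tray_blue between -0.055 and 0.055 m and y of heel_c in the frame of tray_blue between -0.1 and 0.1 m and contact force between the fingers and heel_c below 0.1 N))), for 0.2 s.
2. two heels stand rounded end up in their trays, released ((((angle between heel_a's own x axis and vertical below 0.15 rad and x of heel_a in the frame of tray_yellow between -0.055 and 0.055 m and y of heel_a in the frame of tray_yellow between -0.1 and 0.1 m and contact force between the fingers and heel_a below 0.1 N) and (angle between heel_b's own x axis and vertical below 0.15 rad and x of heel_b in the frame of tray_yellow between -0.055 and 0.055 m and y of heel_b in the frame of tray_yellow between -0.1 and 0.1 m and contact force between the fingers and heel_b below 0.1 N)) or ((angle between heel_a's own x axis and vertical below 0.15 rad and x of heel_a in the frame of tray_yellow between -0.055 and 0.055 m and y of heel_a in the frame of tray_yellow between -0.1 and 0.1 m and contact force between the fingers and heel_a below 0.1 N) and (angle between heel_c's own x axis and vertical below 0.15 rad and x of heel_c in the frame of tray_blue between -0.055 and 0.055 m and y of heel_c in the frame of tray_blue between -0.1 and 0.1 m and contact force between the fingers and heel_c below 0.1 N)) or ((angle between heel_b's own x axis and vertical below 0.15 rad and x of heel_b in the frame of tray_yellow between -0.055 and 0.055 m and y of heel_b in the frame of tray_yellow between -0.1 and 0.1 m and contact force between the fingers and heel_b below 0.1 N) and (angle between heel_c's own x axis and vertical below 0.15 rad and x of heel_c in the frame of tray_blue between -0.055 and 0.055 m and y of heel_c in the frame of tray_blue between -0.1 and 0.1 m and contact force between the fingers and heel_c below 0.1 N)))), for 0.2 s.
At the end, for the whole second after the job is handed in: each heel stands at rest, released, on the floor of the tray of its disc's colour (its origin within 55 mm of the tray's centre along x and 100 mm along y), rounded end up within 0.15 rad, disc facing the tray's far side within 0.5 rad (angle between each of heel_a, heel_b, heel_c's own x axis and vertical below 0.15 rad and angle between the z axis of each of heel_a, heel_b and the x axis of tray_yellow, either way round below 0.5 rad and z of tray_yellow_far in the frame of heel_a below 0 m and x of heel_a in the frame of tray_yellow between -0.055 and 0.055 m and y of heel_a in the frame of tray_yellow between -0.1 and 0.1 m and z of heel_a in the frame of tray_yellow between 0.028 and 0.042 m and linear speed of each of heel_a, heel_b, heel_c below 0.03 m/s and contact force between the fingers and heel_a below 0.1 N and z of tray_yellow_far in the frame of heel_b below 0 m and x of heel_b in the frame of tray_yellow between -0.055 and 0.055 m and y of heel_b in the frame of tray_yellow between -0.1 and 0.1 m and z of heel_b in the frame of tray_yellow between 0.028 and 0.042 m and contact force between the fingers and heel_b below 0.1 N and angle between the z axis of heel_c and the x axis of tray_blue, either way round below 0.5 rad and z of tray_blue_far in the frame of heel_c below 0 m and x of heel_c in the frame of tray_blue between -0.055 and 0.055 m and y of heel_c in the frame of tray_blue between -0.1 and 0.1 m and z of heel_c in the frame of tray_blue between 0.028 and 0.042 m and contact force between the fingers and heel_c below 0.1 N); the robot touches nothing.
It fails at once if a bystander is displaced by more than 25 mm (distance of any of glue, tape, weight, awl, tin, hammer, template from where it was at the start of the episode above 0.025 m).
It fails at once if a heel is dropped (moves faster than 0.7 m/s while not in the fingers) ((linear speed of heel_a above 0.7 m/s and contact force between the fingers and heel_a below 0.1 N) or (linear speed of heel_b above 0.7 m/s and contact force between the fingers and heel_b below 0.1 N) or (linear speed of heel_c above 0.7 m/s and contact force between the fingers and heel_c below 0.1 N)).
It fails at once if a heel is let go in the tray of the other colour ((x of heel_a in the frame of tray_blue between -0.055 and 0.055 m and y of heel_a in the frame of tray_blue between -0.1 and 0.1 m and contact force between the fingers and heel_a below 0.1 N) or (x of heel_b in the frame of tray_blue between -0.055 and 0.055 m and y of heel_b in the frame of tray_blue between -0.1 and 0.1 m and contact force between the fingers and heel_b below 0.1 N) or (x of heel_c in the frame of tray_yellow between -0.055 and 0.055 m and y of heel_c in the frame of tray_yellow between -0.1 and 0.1 m and contact force between the fingers and heel_c below 0.1 N)).
It also fails if it takes over 64 s, if anything falls off the work surface, if the arm or the gripper's body presses on something with over 40 N, if the wrist force passes 120 N, or if a joint passes its speed limit or range.

## Working session

There is one attempt and no reset: what is moved stays moved. The work goes in short steps, Python scripts to look and compute and a tool call to move; the robot and the scene stay as the last step left them, time stands still between calls to the robot, and variables do not carry over. Pictures are saved under pics/ and viewed, at most 10 in all, crops included, and the job is handed in when it is done.

Besides the shell and the picture viewer there is one more tool, called after "Call:" as a command line: name --argument value ..., lists and objects as JSON in quotes. arm_command: Moves the arm, as the interface text tells. Shifts and turns lie within -1 to 1; 1 stands for 750 mm of shift or 60 degrees of turn. Its arguments: {"type":"object","properties":{"plan":{"type":"array","items":{"type":"object","properties":{"wx":{"type":"number","minimum":-1,"maximum":1},"wy":{"type":"number","minimum":-1,"maximum":1},"wz":{"type":"number","minimum":-1,"maximum":1},"tx":{"type":"number","minimum":-1,"maximum":1},"ty":{"type":"number","minimum":-1,"maximum":1},"tz":{"type":"number","minimum":-1,"maximum":1},"grip":{"type":"number"}}}}},"required":["plan"]}

```bash
mkdir -p pics; cat > h.py <<'E'
import numpy as np, cv2
from workcell import ctrl
from scipy.spatial.transform import Rotation as R
def cap(n):
    m=ctrl.camera_model(n); p,d=ctrl.capture(n); return p,d,m
def K(m):
    f=210/np.tan(np.radians(m["fovy"])/2); return np.array([[f,0,m["cx"]],[0,f,m["cy"]],[0,0,1]])
def world(px,d,m):
    px=np.atleast_2d(np.array(px,float)); 
    n=cv2.undistortPoints(px[:,None],K(m),np.array(m["dist"]))[:,0]
    z=np.array([d[int(round(v)),int(round(u))] for u,v in px])
    c=np.c_[n[:,0]*z,-n[:,1]*z,-z]; E=np.linalg.inv(np.array(m["extrinsics"])); return c@E[:3,:3].T+E[:3,3]
def cloud(d,m):
    v,u=np.mgrid[0:420,0:560]; px=np.c_[u.ravel(),v.ravel()].astype(float)
    n=cv2.undistortPoints(px[:,None],K(m),np.array(m["dist"]))[:,0]; z=d.ravel()
    c=np.c_[n[:,0]*z,-n[:,1]*z,-z]; E=np.linalg.inv(np.array(m["extrinsics"])); return (c@E[:3,:3].T+E[:3,3]).reshape(420,560,3)
def save(n,p,s=1): cv2.imwrite("pics/"+n,cv2.resize(p[:,:,::-1],None,fx=s,fy=s))
E
python3 - <<'E'
from h import *
for n in("scene","top"):
    p,d,m=cap(n); save(n+"0.png",p,1.4); np.savez(n+".npz",p=p,d=d); E=np.linalg.inv(np.array(m["extrinsics"])); print(n,m["fovy"],m["dist"],E.round(3).tolist())
s=ctrl.sense(); print(s)
m=ctrl.camera_model("wrist"); E=np.linalg.inv(np.array(m["extrinsics"]))
Rt=R.from_quat(s["eef_rot"]).as_matrix(); print(Rt.round(3), Rt.T@E[:3,:3], Rt.T@(E[:3,3]-np.array(s["ee_pos"])),m["fovy"])
E
```

```text
scene 57.56129428115738 [-0.01828892  0.          0.          0.          0.        ] [[0.445, -0.732, 0.516, 1.123], [0.896, 0.369, -0.249, -0.246], [-0.008, 0.573, 0.819, 0.902], [0.0, 0.0, 0.0, 1.0]]
top 49.652518557818404 [-0.10232562  0.          0.          0.          0.        ] [[-0.007, 0.998, -0.056, 0.504], [-1.0, -0.007, -0.011, 0.003], [-0.012, 0.056, 0.998, 1.547], [0.0, 0.0, 0.0, 1.0]]
{'time': 0.1, 'joint_pos': array([-1.25719282,  0.33387063,  0.0398847 ,  1.46617878, -0.01341932,
        1.34327192, -0.05850841]), 'joint_vel': array([-0.0006347 , -0.00149548,  0.00119388, -0.00330831,  0.00164331,
       -0.00023791, -0.00096368]), 'tau': array([ 5.12896731e-03, -6.60012746e+01,  1.37121342e+00, -4.06471539e+01,
        1.72974856e-02,  9.03954031e-03, -4.52894980e-06]), 'ee_pos': array([0.26062778, 0.59502199, 0.23049269]), 'eef_rot': array([ 2.04958443e-01,  9.78770403e-01, -7.23146232e-04, -1.08658627e-04]), 'contact_force': array([-0.51354824, -0.15046876, -0.52485238]), 'wrist_torque': array([-0.00259931, -0.00622407, -0.04105764]), 'grasp_force': 0.0, 'gripper_width': 0.9996794001553387}
[[-0.916  0.401 -0.001]
 [ 0.401  0.916 -0.001]
 [-0.    -0.001 -1.   ]] [[-6.63041732e-04  9.49126983e-01  3.14892887e-01]
 [ 9.99999638e-01  7.96973858e-04 -2.96570374e-04]
 [-5.32444343e-04  3.14892576e-01 -9.49127169e-01]] [ 0.08119557 -0.0008698  -0.14223124] 59.49633458362527
```

View pics/top0.png

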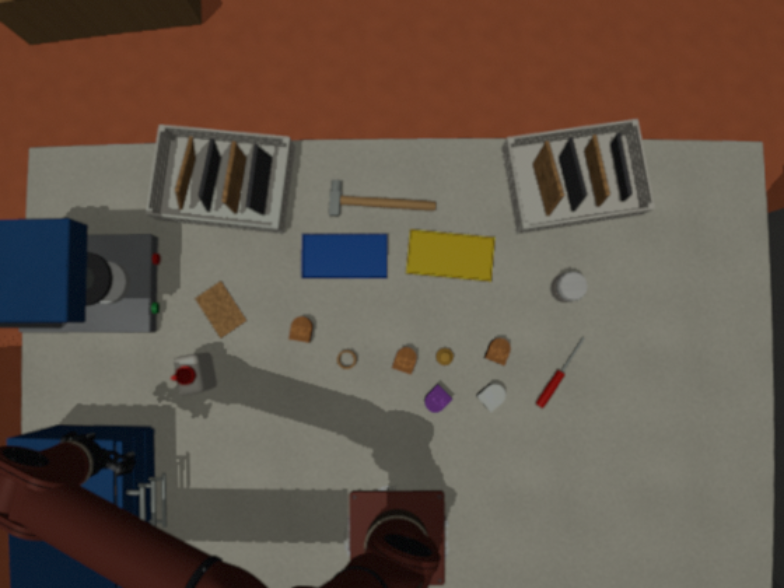

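View pics/scene0.png

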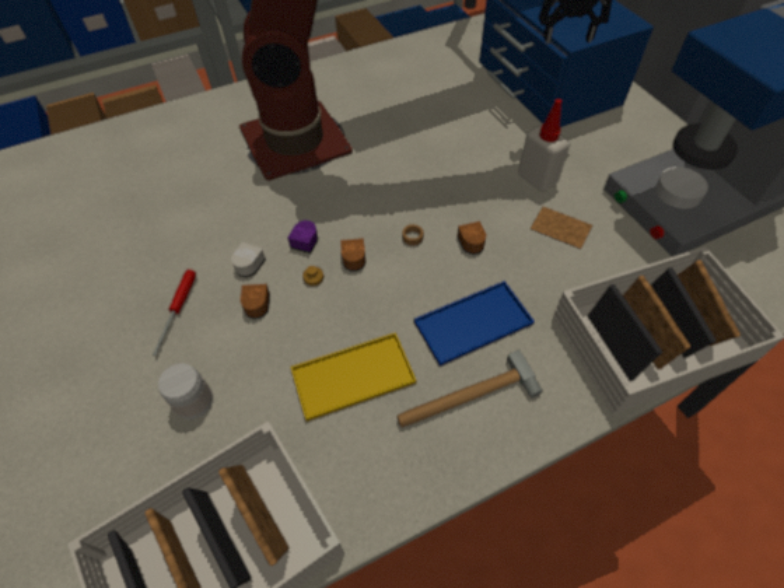

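The top view (784-px picture) shows brown heels at (301,329), (405,360) and (498,351). The look-alikes are purple (437,399) and white (492,397), with the brass weight at (445,355) and the tape at (347,358). The blue tray is at (345,256) and the yellow tray at (450,255). I choose the three brown D blocks.

```bash
python3 - <<'E'
from h import *
for n in("top","scene"):
    z=np.load(n+".npz"); p,d=z["p"],z["d"]; m=ctrl.camera_model(n); C=cloud(d,m); hsv=cv2.cvtColor(p,cv2.COLOR_RGB2HSV)
    H,S,V=hsv[...,0].astype(int),hsv[...,1].astype(int),hsv[...,2].astype(int); w=(C[...,0]>.3)&(C[...,0]<.85)&(abs(C[...,1])<.45)
    print(n,"table z",np.median(C[w][:,2]))
    for nm,mk in(("brown",w&(H<20)&(S>110)&(C[...,2]>.008)),("tallbrown",w&(H<20)&(S>110)&(C[...,2]>.030)&(C[...,2]<.045)),("yellow",w&(H>20)&(H<35)&(S>150)),("blue",w&(H>100)&(H<125)&(S>150)),("purple",w&(H>128)&(H<160)&(S>80)),("high",w&(C[...,2]>.05))):
        k,l,st,c=cv2.connectedComponentsWithStats(mk.astype(np.uint8))
        for i in range(1,k):
            if st[i,4]>40:
                P=C[l==i]; r=cv2.minAreaRect((P[:,:2]*1000).astype(np.float32)); print(nm,c[i].round(),st[i,4],"mean",P.mean(0).round(3),"zmax",P[:,2].max().round(3),"rect",np.round(r[0],0),np.round(r[1],0),round(r[2],1))
z=np.load("top.npz"); save("crop.png",z["p"][200:300,190:380],4)
E
```

```text
top table z 0.0006591824411026348
brown [394. 138.] 260 mean [ 0.817 -0.36   0.103] zmax 1.547 rect [ 659. -198.] [ 59. 506.] 44.3
brown [165. 139.] 182 mean [0.819 0.38  0.112] zmax 1.547 rect [662. 209.] [516.  46.] 47.3
brown [278. 145.] 347 mean [0.812 0.016 0.032] zmax 1.547 rect [666.  31.] [226. 318.] 85.0
brown [215. 235.] 233 mean [0.509 0.225 0.048] zmax 1.547 rect [495. 130.] [247.  57.] 80.8
brown [356. 250.] 235 mean [ 0.455 -0.242  0.035] zmax 0.045 rect [ 457. -243.] [48. 57.] 68.7
brown [289. 257.] 225 mean [ 0.435 -0.02   0.049] zmax 1.547 rect [454. -19.] [50. 98.] 87.2
brown [392. 278.] 199 mean [ 0.362 -0.367  0.022] zmax 0.034 rect [ 361. -368.] [24. 98.] 54.7
tallbrown [214. 235.] 208 mean [0.509 0.229 0.036] zmax 0.044 rect [512. 228.] [47. 57.] 80.0
tallbrown [356. 250.] 210 mean [ 0.455 -0.242  0.035] zmax 0.044 rect [ 457. -243.] [48. 57.] 68.7
tallbrown [289. 257.] 213 mean [ 0.435 -0.02   0.036] zmax 0.042 rect [437. -21.] [47. 58.] 71.1
yellow [321. 182.] 1873 mean [ 0.687 -0.133  0.011] zmax 1.547 rect [ 616. -121.] [209. 262.] 80.7
blue [246. 183.] 1790
[... 2204 characters left out ...]
0.005] zmax 0.017 rect [ 687. -132.] [208. 112.] 83.9
blue [337. 230.] 2547 mean [0.686 0.125 0.005] zmax 0.017 rect [688. 125.] [209. 110.] 89.3
purple [216. 168.] 335 mean [ 0.347 -0.098  0.031] zmax 0.039 rect [339. -94.] [51. 61.] 44.7
high [381. 109.] 373 mean [0.405 0.444 0.092] zmax 0.132 rect [408. 445.] [78. 13.] 4.6
high [442. 214.] 2107 mean [0.806 0.355 0.09 ] zmax 0.14 rect [804. 358.] [184. 107.] 85.3
high [129. 275.] 839 mean [ 0.613 -0.407  0.083] zmax 0.095 rect [ 606. -409.] [67. 67.] 89.5
high [159. 336.] 1180 mean [ 0.782 -0.382  0.085] zmax 0.14 rect [ 804. -365.] [115. 156.] 8.4
high [171. 345.] 478 mean [ 0.821 -0.363  0.105] zmax 0.145 rect [ 812. -366.] [77. 26.] 6.1
```

View pics/crop.png

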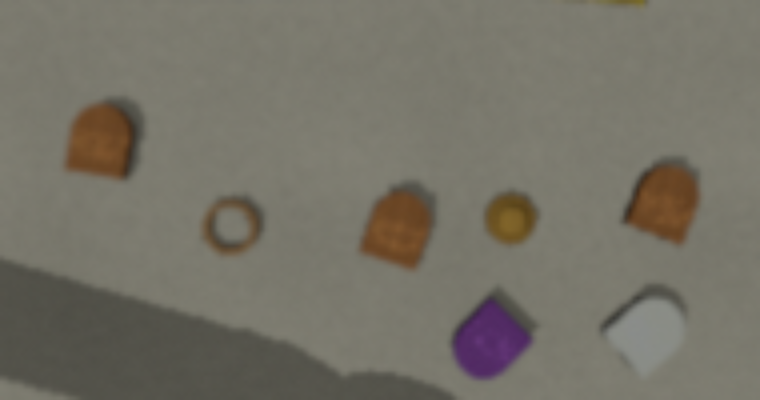

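The crop confirms it: three brown D blocks, rounded end away from the robot, at crop px (100,140), (398,228) and (662,203). The brass weight is at (510,218), purple at (490,338) and white at (648,333). I'll write the planner and go up over the glue to hover at the left heel.

```bash
cat >> h.py <<'E'
import json
def pose():
    s=ctrl.sense(); T=np.eye(4); T[:3,:3]=R.from_quat(s["eef_rot"]).as_matrix(); T[:3,3]=s["ee_pos"]; return T
def tool(p,yaw,tilt):
    """tool x ahead at yaw(deg); tilt>0: fingers point back to the robot; p = TCP"""
    T=np.eye(4); T[:3,:3]=(R.from_euler("z",yaw,degrees=True)*R.from_euler("y",tilt,degrees=True)*R.from_euler("x",180,degrees=True)).as_matrix(); T[:3,3]=p; return T
def back(T,d): T=T.copy(); T[:3,3]-=d*T[:3,2]; return T
def grasp(x,y,yaw,gx=-.002,gz=.024,t=30):
    c,s=np.cos(np.radians(yaw)),np.sin(np.radians(yaw)); T=tool([x+c*gx,y+s*gx,gz],yaw,t); return back(T,-.019)
def plan(goals,T=None,grip=None):
    T=pose() if T is None else T.copy(); rows=[]
    for G,n in goals:
        q0=R.from_matrix(T[:3,:3]); p0=T[:3,3].copy(); dv=(q0.inv()*R.from_matrix(G[:3,:3])).as_rotvec()
        for k in range(1,n+1):
            q=q0*R.from_rotvec(dv*k/n); p=p0+(G[:3,3]-p0)*k/n; C=R.from_matrix(T[:3,:3])
            t=np.round(C.inv().apply(p-T[:3,3])/.75,3); w=np.round(np.degrees((C.inv()*q).as_rotvec())/60,3)
            if abs(t).max()>.0555 or np.linalg.norm(w)>.1193: print("!fast",np.linalg.norm(t),np.linalg.norm(w))
            T[:3,3]+=C.apply(t*.75); T[:3,:3]=(C*R.from_rotvec(np.radians(w*60))).as_matrix()
            rows.append({a:float(b) for a,b in zip(("tx","ty","tz","wx","wy","wz"),[*t,*w]) if b})
    for i in range(0,len(rows),10): print(json.dumps(rows[i:i+10]))
    return T
def find(C,p,near=None):
    hsv=cv2.cvtColor(p,cv2.COLOR_RGB2HSV); mk=(hsv[...,0]<22)&(hsv[...,1]>90)&(C[...,2]>.029)&(C[...,2]<.043)
    k,l,st,c=cv2.connectedComponentsWithStats(mk.astype(np.uint8))
    for i in range(1,k):
        if st[i,4]>300:
            P=C[l==i]; r=cv2.minAreaRect((P[:,:2]*1000).astype(np.float32)); print(c[i].round(),st[i,4],"zmed",np.median(P[:,2]).round(4),np.round(r[0],1),np.round(r[1],1),round(r[2],1))
def st():
    s=ctrl.sense(); T=pose(); e=R.from_matrix(T[:3,:3]); print("t",round(s["time"],2),"p",T[:3,3].round(4),"x",T[:3,0].round(3),"z",T[:3,2].round(3),"F",s["contact_force"].round(1),"w",round(s["gripper_width"],3),"gf",round(s["grasp_force"],1),"q",s["joint_pos"].round(2))
E
python3 - <<'E'
from h import *
st(); T=pose()
A=T.copy(); A[2,3]=.38
h=back(grasp(.512,.227,-10),.1); print(h.round(3))
q0=R.from_matrix(T[:3,:3])
# yaw -166 about world z via half
def yawed(p,ang):
    X=T.copy(); X[:3,:3]=(R.from_euler("z",ang,degrees=True)*q0).as_matrix(); X[:3,3]=p; return X
g=plan([(A,4),(yawed([.4,.35,.36],-76),11),(yawed([.5,.235,.25],-150),11),(h,6)])
print((g-h).round(3)[:3,3])
E
```

```text
t 0.1 p [0.2606 0.595  0.2305] x [-0.916  0.401 -0.   ] z [-0.001 -0.001 -1.   ] F [-0.5 -0.2 -0.5] w 1.0 gf 0.0 q [-1.26  0.33  0.04  1.47 -0.01  1.34 -0.06]
[[ 0.853 -0.174 -0.492  0.55 ]
 [-0.15  -0.985  0.087  0.22 ]
 [-0.5    0.    -0.866  0.094]
 [ 0.     0.     0.     1.   ]]
[{"tz": -0.05}, {"tz": -0.05}, {"tz": -0.05}, {"tz": -0.049}, {"tx": -0.027, "ty": -0.02, "tz": 0.002, "wz": 0.115}, {"tx": -0.03, "ty": -0.017, "tz": 0.003, "wz": 0.115}, {"tx": -0.032, "ty": -0.014, "tz": 0.002, "wz": 0.115}, {"tx": -0.032, "ty": -0.009, "tz": 0.003, "wy": 0.001, "wz": 0.116}, {"tx": -0.034, "ty": -0.006, "tz": 0.002, "wz": 0.115}, {"tx": -0.034, "ty": -0.001, "tz": 0.002, "wz": 0.115}]
[{"tx": -0.034, "ty": 0.003, "tz": 0.003, "wz": 0.115}, {"tx": -0.034, "ty": 0.007, "tz": 0.002, "wz": 0.115}, {"tx": -0.032, "ty": 0.011, "tz": 0.003, "wz": 0.115}, {"tx": -0.031, "ty": 0.014, "tz": 0.002, "wy": 0.001, "wz": 0.116}, {"tx": -0.029, "ty": 0.019, "tz": 0.002, "wz": 0.115}, {"tx": -0.012, "ty": 0.014, "tz": 0.013, "wz": 0.112}, {"tx": -0.01, "ty": 0.016, "tz": 0.014, "wz": 0.112}, {"tx": -0
[... 294 characters left out ...]
ty": 0.018, "tz": 0.014, "wz": 0.112}, {"tx": 0.005, "ty": 0.018, "tz": 0.013, "wz": 0.112}, {"tx": 0.006, "ty": 0.017, "tz": 0.013, "wz": 0.112}, {"tx": 0.009, "ty": 0.016, "tz": 0.014, "wz": 0.112}, {"tx": 0.011, "ty": 0.005, "tz": 0.035, "wx": 0.012, "wy": -0.083, "wz": 0.044}, {"tx": 0.014, "ty": 0.004, "tz": 0.033, "wx": 0.011, "wy": -0.082, "wz": 0.045}, {"tx": 0.016, "ty": 0.004, "tz": 0.032, "wx": 0.012, "wy": -0.083, "wz": 0.044}, {"tx": 0.02, "ty": 0.004, "tz": 0.031, "wx": 0.012, "wy": -0.083, "wz": 0.045}]
[{"tx": 0.023, "ty": 0.003, "tz": 0.028, "wx": 0.011, "wy": -0.082, "wz": 0.044}, {"tx": 0.025, "ty": 0.002, "tz": 0.027, "wx": 0.012, "wy": -0.083, "wz": 0.044}]
[ 0.  0. -0.]
```

Call:
arm_command --plan '[{"tz": -0.05, "grip": 1}, {"tz": -0.05, "grip": 1}, {"tz": -0.05, "grip": 1}, {"tz": -0.049, "grip": 1}, {"tx": -0.027, "ty": -0.02, "tz": 0.002, "wz": 0.115, "grip": 1}, {"tx": -0.03, "ty": -0.017, "tz": 0.003, "wz": 0.115, "grip": 1}, {"tx": -0.032, "ty": -0.014, "tz": 0.002, "wz": 0.115, "grip": 1}, {"tx": -0.032, "ty": -0.009, "tz": 0.003, "wz": 0.116, "grip": 1}, {"tx": -0.034, "ty": -0.006, "tz": 0.002, "wz": 0.115, "grip": 1}, {"tx": -0.034, "ty": -0.001, "tz": 0.002, "wz": 0.115, "grip": 1}]'

```text
$.plan[0]: bad value
```

Call:
arm_command --plan '[{"tx": -0.034, "ty": 0.003, "tz": 0.003, "wz": 0.115, "grip": 1}, {"tx": -0.034, "ty": 0.007, "tz": 0.002, "wz": 0.115, "grip": 1}, {"tx": -0.032, "ty": 0.011, "tz": 0.003, "wz": 0.115, "grip": 1}, {"tx": -0.031, "ty": 0.014, "tz": 0.002, "wz": 0.116, "grip": 1}, {"tx": -0.029, "ty": 0.019, "tz": 0.002, "wz": 0.115, "grip": 1}, {"tx": -0.012, "ty": 0.014, "tz": 0.013, "wz": 0.112, "grip": 1}, {"tx": -0.01, "ty": 0.016, "tz": 0.014, "wz": 0.112, "grip": 1}, {"tx": -0.008, "ty": 0.016, "tz": 0.013, "wz": 0.112, "grip": 1}, {"tx": -0.006, "ty": 0.018, "tz": 0.013, "wz": 0.112, "grip": 1}, {"tx": -0.004, "ty": 0.018, "tz": 0.014, "wz": 0.112, "grip": 1}]'

```text
$.plan[0]: bad value
```

Call:
arm_command --plan '[{"wx": 0, "wy": 0, "wz": 0, "tx": 0, "ty": 0, "tz": -0.05, "grip": 1}, {"wx": 0, "wy": 0, "wz": 0, "tx": 0, "ty": 0, "tz": -0.05, "grip": 1}, {"wx": 0, "wy": 0, "wz": 0, "tx": 0, "ty": 0, "tz": -0.05, "grip": 1}, {"wx": 0, "wy": 0, "wz": 0, "tx": 0, "ty": 0, "tz": -0.05, "grip": 1}, {"wx": 0, "wy": 0, "wz": 0.115, "tx": -0.027, "ty": -0.02, "tz": 0.002, "grip": 1}, {"wx": 0, "wy": 0, "wz": 0.115, "tx": -0.03, "ty": -0.017, "tz": 0.003, "grip": 1}, {"wx": 0, "wy": 0, "wz": 0.115, "tx": -0.032, "ty": -0.014, "tz": 0.002, "grip": 1}, {"wx": 0, "wy": 0, "wz": 0.115, "tx": -0.032, "ty": -0.009, "tz": 0.003, "grip": 1}, {"wx": 0, "wy": 0, "wz": 0.115, "tx": -0.034, "ty": -0.006, "tz": 0.002, "grip": 1}, {"wx": 0, "wy": 0, "wz": 0.115, "tx": -0.034, "ty": -0.001, "tz": 0.002, "grip": 1}]'

```text
time: 0.93
ee_pos: [0.3369, 0.4605, 0.3703]
eef_rot: [0.54, 0.842, -0.0, -0.0]
contact_force: [0.3, 1.6, 0.5]
gripper_width: 1.003
grasp_force: 0.0
```

Call:
arm_command --plan '[{"wx": 0, "wy": 0, "wz": 0.115, "tx": -0.034, "ty": 0.003, "tz": 0.003, "grip": 1}, {"wx": 0, "wy": 0, "wz": 0.115, "tx": -0.034, "ty": 0.007, "tz": 0.002, "grip": 1}, {"wx": 0, "wy": 0, "wz": 0.115, "tx": -0.032, "ty": 0.011, "tz": 0.003, "grip": 1}, {"wx": 0, "wy": 0, "wz": 0.115, "tx": -0.031, "ty": 0.014, "tz": 0.002, "grip": 1}, {"wx": 0, "wy": 0, "wz": 0.115, "tx": -0.029, "ty": 0.019, "tz": 0.002, "grip": 1}, {"wx": 0, "wy": 0, "wz": 0.112, "tx": -0.012, "ty": 0.014, "tz": 0.013, "grip": 1}, {"wx": 0, "wy": 0, "wz": 0.112, "tx": -0.01, "ty": 0.016, "tz": 0.014, "grip": 1}, {"wx": 0, "wy": 0, "wz": 0.112, "tx": -0.008, "ty": 0.016, "tz": 0.013, "grip": 1}, {"wx": 0, "wy": 0, "wz": 0.112, "tx": -0.006, "ty": 0.018, "tz": 0.013, "grip": 1}, {"wx": 0, "wy": 0, "wz": 0.112, "tx": -0.004, "ty": 0.018, "tz": 0.014, "grip": 1}]'

```text
time: 1.77
ee_pos: [0.4463, 0.2971, 0.3109]
eef_rot: [0.919, 0.395, -0.0, 0.0]
contact_force: [0.3, 0.5, 0.1]
gripper_width: 1.0
grasp_force: 0.0
```

Call:
arm_command --plan '[{"wx": 0, "wy": 0, "wz": 0.112, "tx": -0.002, "ty": 0.018, "tz": 0.013, "grip": 1}, {"wx": 0, "wy": 0, "wz": 0.112, "tx": 0.001, "ty": 0.019, "tz": 0.013, "grip": 1}, {"wx": 0, "wy": 0, "wz": 0.112, "tx": 0.002, "ty": 0.018, "tz": 0.014, "grip": 1}, {"wx": 0, "wy": 0, "wz": 0.112, "tx": 0.005, "ty": 0.018, "tz": 0.013, "grip": 1}, {"wx": 0, "wy": 0, "wz": 0.112, "tx": 0.006, "ty": 0.017, "tz": 0.013, "grip": 1}, {"wx": 0, "wy": 0, "wz": 0.112, "tx": 0.009, "ty": 0.016, "tz": 0.014, "grip": 1}, {"wx": 0.012, "wy": -0.083, "wz": 0.044, "tx": 0.011, "ty": 0.005, "tz": 0.035, "grip": 1}, {"wx": 0.012, "wy": -0.083, "wz": 0.044, "tx": 0.014, "ty": 0.004, "tz": 0.033, "grip": 1}, {"wx": 0.012, "wy": -0.083, "wz": 0.044, "tx": 0.016, "ty": 0.004, "tz": 0.032, "grip": 1}, {"wx": 0.012, "wy": -0.083, "wz": 0.045, "tx": 0.02, "ty": 0.004, "tz": 0.031, "grip": 1}]'

```text
time: 2.6
ee_pos: [0.534, 0.2264, 0.1467]
eef_rot: [0.984, -0.036, -0.175, -0.016]
contact_force: [0.3, 0.6, 0.5]
gripper_width: 0.997
grasp_force: 0.0
```

```bash
python3 - <<'E'
import re
s=open('h.py').read()
s=s.replace('''{a:float(b) for a,b in zip(("tx","ty","tz","wx","wy","wz"),[*t,*w]) if b})''','''{a:b for a,b in zip(("wx","wy","wz","tx","ty","tz","grip"),[float(b) if b else 0 for b in [*w,*t]]+[grip])})''')
s=s.replace("for i in range(0,len(rows),10):","while len(rows)%10: rows.append(dict(wx=0,wy=0,wz=0,tx=0,ty=0,tz=0,grip=grip))\n    for i in range(0,len(rows),10):")
open('h.py','w').write(s)
E
python3 - <<'E'
from h import *
st(); p,d,m=cap("wrist"); find(cloud(d,m),p); save("w1.png",p); np.savez("w1.npz",p=p,d=d)
plan([(back(grasp(.512,.227,-10),.1),3)],grip=1)
E
```

```text
t 2.6 p [0.534  0.2264 0.1467] x [ 0.936 -0.066 -0.346] z [-0.344  0.044 -0.938] F [0.3 0.6 0.5] w 0.997 gf 0.0 q [-0.74  0.52  0.52  1.5  -0.38  1.53 -1.8 ]
[287. 182.] 4533 zmed 0.0357 [508.  226.7] [49.6 60.5] 79.6
[551. 252.] 398 zmed 0.0348 [420.7   4.8] [34.9 17.2] 17.3
[{"wx": 0.011, "wy": -0.048, "wz": 0.026, "tx": 0.013, "ty": 0, "tz": 0.014, "grip": 1}, {"wx": 0.011, "wy": -0.049, "wz": 0.026, "tx": 0.015, "ty": 0, "tz": 0.013, "grip": 1}, {"wx": 0.011, "wy": -0.048, "wz": 0.027, "tx": 0.014, "ty": 0, "tz": 0.013, "grip": 1}, {"wx": 0, "wy": 0, "wz": 0, "tx": 0, "ty": 0, "tz": 0, "grip": 1}, {"wx": 0, "wy": 0, "wz": 0, "tx": 0, "ty": 0, "tz": 0, "grip": 1}, {"wx": 0, "wy": 0, "wz": 0, "tx": 0, "ty": 0, "tz": 0, "grip": 1}, {"wx": 0, "wy": 0, "wz": 0, "tx": 0, "ty": 0, "tz": 0, "grip": 1}, {"wx": 0, "wy": 0, "wz": 0, "tx": 0, "ty": 0, "tz": 0, "grip": 1}, {"wx": 0, "wy": 0, "wz": 0, "tx": 0, "ty": 0, "tz": 0, "grip": 1}, {"wx": 0, "wy": 0, "wz": 0, "tx": 0, "ty": 0, "tz": 0, "grip": 1}]
```

View pics/w1.png

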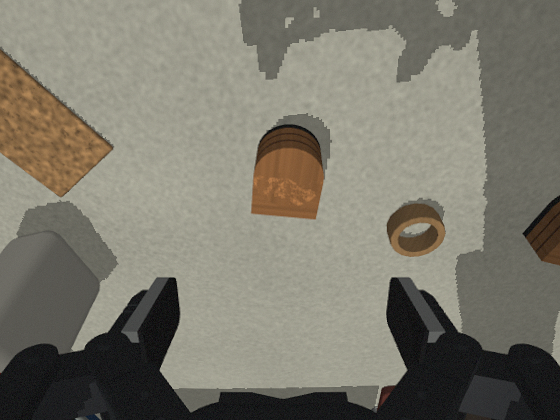

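The wrist view shows the left heel at px (287,172), rounded end up, with the tape at (415,230) and the template at left, both clear of the fingers. It measures 50x60 mm at yaw -10.4°. Descending.

```bash
python3 - <<'E'
from h import *
g=grasp(.510,.227,-10.4); plan([(back(g,.06),5),(g,5)],grip=1)
E
```

```text
[{"wx": 0.007, "wy": -0.029, "wz": 0.017, "tx": 0.006, "ty": 0, "tz": 0.019, "grip": 1}, {"wx": 0.007, "wy": -0.029, "wz": 0.017, "tx": 0.007, "ty": -0.001, "tz": 0.019, "grip": 1}, {"wx": 0.008, "wy": -0.029, "wz": 0.017, "tx": 0.007, "ty": 0, "tz": 0.019, "grip": 1}, {"wx": 0.007, "wy": -0.029, "wz": 0.017, "tx": 0.007, "ty": 0, "tz": 0.018, "grip": 1}, {"wx": 0.007, "wy": -0.029, "wz": 0.017, "tx": 0.009, "ty": 0, "tz": 0.018, "grip": 1}, {"wx": 0, "wy": 0, "wz": 0, "tx": 0, "ty": 0, "tz": 0.016, "grip": 1}, {"wx": 0, "wy": 0, "wz": 0, "tx": 0, "ty": 0, "tz": 0.016, "grip": 1}, {"wx": 0, "wy": 0, "wz": 0, "tx": 0, "ty": 0, "tz": 0.016, "grip": 1}, {"wx": 0, "wy": 0, "wz": 0, "tx": 0, "ty": 0, "tz": 0.016, "grip": 1}, {"wx": 0, "wy": 0, "wz": 0, "tx": 0, "ty": 0, "tz": 0.017, "grip": 1}]
```

Call:
arm_command --plan '[{"wx": 0.007, "wy": -0.029, "wz": 0.017, "tx": 0.006, "ty": 0, "tz": 0.019, "grip": 1}, {"wx": 0.007, "wy": -0.029, "wz": 0.017, "tx": 0.007, "ty": 0, "tz": 0.019, "grip": 1}, {"wx": 0.007, "wy": -0.029, "wz": 0.017, "tx": 0.007, "ty": 0, "tz": 0.019, "grip": 1}, {"wx": 0.007, "wy": -0.029, "wz": 0.017, "tx": 0.007, "ty": 0, "tz": 0.018, "grip": 1}, {"wx": 0.007, "wy": -0.029, "wz": 0.017, "tx": 0.009, "ty": 0, "tz": 0.018, "grip": 1}, {"wx": 0, "wy": 0, "wz": 0, "tx": 0, "ty": 0, "tz": 0.016, "grip": 1}, {"wx": 0, "wy": 0, "wz": 0, "tx": 0, "ty": 0, "tz": 0.016, "grip": 1}, {"wx": 0, "wy": 0, "wz": 0, "tx": 0, "ty": 0, "tz": 0, "grip": 1}, {"wx": 0, "wy": 0, "wz": 0, "tx": 0, "ty": 0, "tz": 0, "grip": 1}, {"wx": 0, "wy": 0, "wz": 0, "tx": 0, "ty": 0, "tz": 0, "grip": 1}]'

```text
time: 3.48
ee_pos: [0.5196, 0.23, 0.0528]
eef_rot: [0.965, -0.081, -0.247, -0.028]
contact_force: [0.4, -0.5, 0.1]
gripper_width: 1.0
grasp_force: 0.0
```

```bash
python3 - <<'E'
from h import *
st(); p,d,m=cap("wrist"); find(cloud(d,m),p); 
g=grasp(.510,.227,-10.4); print(g.round(3).tolist()); plan([(g,4)],grip=1)
E
```

```text
t 3.48 p [0.5196 0.23   0.0528] x [ 0.865 -0.143 -0.481] z [-0.472  0.095 -0.876] F [ 0.4 -0.5  0.1] w 1.0 gf 0.0 q [-0.67  0.69  0.48  1.51 -0.49  1.51 -1.8 ]
[293. 255.] 7413 zmed 0.0354 [507.5 226.7] [50. 62.] 79.9
[[0.852, -0.181, -0.492, 0.499], [-0.156, -0.984, 0.09, 0.229], [-0.5, 0.0, -0.866, 0.008], [0.0, 0.0, 0.0, 1.0]]
[{"wx": -0.002, "wy": -0.005, "wz": 0.004, "tx": 0.001, "ty": 0.002, "tz": 0.017, "grip": 1}, {"wx": -0.002, "wy": -0.005, "wz": 0.004, "tx": 0.002, "ty": 0.001, "tz": 0.016, "grip": 1}, {"wx": -0.002, "wy": -0.005, "wz": 0.003, "tx": 0.001, "ty": 0.002, "tz": 0.017, "grip": 1}, {"wx": -0.002, "wy": -0.006, "wz": 0.004, "tx": 0.002, "ty": 0.002, "tz": 0.016, "grip": 1}, {"wx": 0, "wy": 0, "wz": 0, "tx": 0, "ty": 0, "tz": 0, "grip": 1}, {"wx": 0, "wy": 0, "wz": 0, "tx": 0, "ty": 0, "tz": 0, "grip": 1}, {"wx": 0, "wy": 0, "wz": 0, "tx": 0, "ty": 0, "tz": 0, "grip": 1}, {"wx": 0, "wy": 0, "wz": 0, "tx": 0, "ty": 0, "tz": 0, "grip": 1}, {"wx": 0, "wy": 0, "wz": 0, "tx": 0, "ty": 0, "tz": 0, "grip": 1}, {"wx": 0, "wy": 0, "wz": 0, "tx": 0, "ty": 0, "tz": 0, "grip": 1}]
```

Call:
arm_command --plan '[{"wx": -0.002, "wy": -0.005, "wz": 0.004, "tx": 0.001, "ty": 0.002, "tz": 0.017, "grip": 1}, {"wx": -0.002, "wy": -0.005, "wz": 0.004, "tx": 0.001, "ty": 0.001, "tz": 0.016, "grip": 1}, {"wx": -0.002, "wy": -0.005, "wz": 0.004, "tx": 0.001, "ty": 0.002, "tz": 0.017, "grip": 1}, {"wx": -0.002, "wy": -0.005, "wz": 0.004, "tx": 0.001, "ty": 0.002, "tz": 0.016, "grip": 1}, {"wx": 0, "wy": 0, "wz": 0, "tx": 0, "ty": 0, "tz": 0, "grip": 1}, {"wx": 0, "wy": 0, "wz": 0, "tx": 0, "ty": 0, "tz": 0, "grip": -1}, {"wx": 0, "wy": 0, "wz": 0, "tx": 0, "ty": 0, "tz": 0, "grip": -1}, {"wx": 0, "wy": 0, "wz": 0, "tx": 0, "ty": 0, "tz": 0, "grip": -1}, {"wx": 0, "wy": 0, "wz": 0, "tx": 0, "ty": 0, "tz": 0, "grip": -1}, {"wx": 0, "wy": 0, "wz": 0, "tx": 0, "ty": 0, "tz": 0, "grip": -1}]'

```text
time: 4.37
ee_pos: [0.4981, 0.2284, 0.0078]
eef_rot: [0.962, -0.089, -0.258, -0.023]
contact_force: [1.9, -0.2, 2.8]
gripper_width: 0.575
grasp_force: 62.9
```

```bash
cat >> h.py <<'E'
def heel_in_tool(x,y,yaw):
    """heel pose in tool frame from the measured tool pose at the grasp"""
    H=np.eye(4); H[:3,:3]=R.from_euler("z",yaw,degrees=True).as_matrix(); H[:3,3]=[x,y,0]; return np.linalg.inv(pose())@H
def stand(c,yaw,ox,oy,lift=0):
    """heel pose standing in tray (c, yaw deg) at tray coords ox,oy"""
    Rt=R.from_euler("z",yaw,degrees=True).as_matrix(); H=np.eye(4)
    H[:3,:3]=Rt@np.array([[0,0,-1],[0,1,0],[1,0,0]]).astype(float)   # heel x up, z to -x
    # right-handed: x=(0,0,1), z=(-1,0,0), y=z x x=(0,1,0)
    H[:3,3]=Rt@np.array([ox,oy,.034+lift])+[c[0],c[1],0]; return H
YT=((.687,-.132),-6.1); BT=((.688,.125),-.7)
E
python3 - <<'E'
from h import *
st(); H=heel_in_tool(.509,.227,-10.4); np.save("H.npy",H); print(H.round(3).tolist())
S=stand(*BT,.02,0,.1); print(np.linalg.det(S[:3,:3])); G=S@np.linalg.inv(H); print("place+100",G.round(3).tolist())
T=pose(); U=T.copy(); U[2,3]+=.12
V=stand((.53,.17),-5,0,0,.15)@np.linalg.inv(H); print(V.round(3).tolist())
plan([(U,4),(V,14)],grip=-1)
E
```

```text
t 4.37 p [0.4981 0.2284 0.0078] x [ 0.852 -0.159 -0.5  ] z [-0.492  0.09  -0.866] F [ 1.9 -0.2  2.8] w 0.575 gf 62.9 q [-0.67  0.73  0.46  1.56 -0.51  1.45 -1.79]
[[0.866, -0.002, -0.5, 0.013], [-0.002, -1.0, 0.001, -0.001], [-0.5, -0.0, -0.866, 0.001], [0.0, 0.0, 0.0, 1.0]]
1.0
place+100 [[0.5, -0.014, 0.866, 0.7], [-0.008, -1.0, -0.011, 0.124], [0.866, -0.002, -0.5, 0.123], [0.0, 0.0, 0.0, 1.0]]
[[0.498, -0.088, 0.863, 0.522], [-0.046, -0.996, -0.076, 0.17], [0.866, -0.002, -0.5, 0.173], [0.0, 0.0, 0.0, 1.0]]
[{"wx": 0, "wy": 0, "wz": 0, "tx": -0.02, "ty": 0, "tz": -0.035, "grip": -1}, {"wx": 0, "wy": 0, "wz": 0, "tx": -0.02, "ty": 0, "tz": -0.034, "grip": -1}, {"wx": 0, "wy": 0, "wz": 0, "tx": -0.02, "ty": 0, "tz": -0.035, "grip": -1}, {"wx": 0, "wy": 0, "wz": 0, "tx": -0.02, "ty": 0, "tz": -0.035, "grip": -1}, {"wx": 0.002, "wy": 0.107, "wz": -0.007, "tx": 0.001, "ty": 0.005, "tz": -0.005, "grip": -1}, {"wx": 0.002, "wy": 0.107, "wz": -0.007, "tx": 0.001, "ty": 0.005, "tz": -0.006, "grip": -1}, {"wx": 0.002, "wy": 0.107, "wz": -0.007, "tx": 0.002, "ty": 0.005, "tz": -0.005, "grip
[... 473 characters left out ...]
 -1}, {"wx": 0.002, "wy": 0.107, "wz": -0.007, "tx": 0.004, "ty": 0.005, "tz": -0.003, "grip": -1}, {"wx": 0.002, "wy": 0.108, "wz": -0.007, "tx": 0.005, "ty": 0.005, "tz": -0.002, "grip": -1}, {"wx": 0.002, "wy": 0.107, "wz": -0.007, "tx": 0.005, "ty": 0.005, "tz": -0.002, "grip": -1}, {"wx": 0.002, "wy": 0.107, "wz": -0.006, "tx": 0.005, "ty": 0.005, "tz": -0.002, "grip": -1}, {"wx": 0.002, "wy": 0.107, "wz": -0.007, "tx": 0.005, "ty": 0.006, "tz": -0.001, "grip": -1}, {"wx": 0.002, "wy": 0.107, "wz": -0.007, "tx": 0.005, "ty": 0.005, "tz": 0, "grip": -1}, {"wx": 0, "wy": 0, "wz": 0, "tx": 0, "ty": 0, "tz": 0, "grip": -1}, {"wx": 0, "wy": 0, "wz": 0, "tx": 0, "ty": 0, "tz": 0, "grip": -1}]
```

Call:
arm_command --plan '[{"wx": 0, "wy": 0, "wz": 0, "tx": -0.02, "ty": 0, "tz": -0.035, "grip": -1}, {"wx": 0, "wy": 0, "wz": 0, "tx": -0.02, "ty": 0, "tz": -0.035, "grip": -1}, {"wx": 0, "wy": 0, "wz": 0, "tx": -0.02, "ty": 0, "tz": -0.035, "grip": -1}, {"wx": 0, "wy": 0, "wz": 0, "tx": -0.02, "ty": 0, "tz": -0.035, "grip": -1}, {"wx": 0.002, "wy": 0.107, "wz": -0.007, "tx": 0.001, "ty": 0.005, "tz": -0.005, "grip": -1}, {"wx": 0.002, "wy": 0.107, "wz": -0.007, "tx": 0.001, "ty": 0.005, "tz": -0.006, "grip": -1}, {"wx": 0.002, "wy": 0.107, "wz": -0.007, "tx": 0.002, "ty": 0.005, "tz": -0.005, "grip": -1}, {"wx": 0.002, "wy": 0.107, "wz": -0.007, "tx": 0.002, "ty": 0.005, "tz": -0.005, "grip": -1}, {"wx": 0.002, "wy": 0.107, "wz": -0.007, "tx": 0.003, "ty": 0.005, "tz": -0.004, "grip": -1}, {"wx": 0.002, "wy": 0.107, "wz": -0.007, "tx": 0.003, "ty": 0.005, "tz": -0.004, "grip": -1}]'

```text
time: 5.2
ee_pos: [0.5088, 0.2043, 0.1479]
eef_rot: [0.994, -0.071, 0.077, -0.005]
contact_force: [0.5, -1.4, -0.3]
gripper_width: 0.575
grasp_force: 62.3
```

Call:
arm_command --plan '[{"wx": 0.002, "wy": 0.107, "wz": -0.007, "tx": 0.004, "ty": 0.005, "tz": -0.004, "grip": -1}, {"wx": 0.002, "wy": 0.107, "wz": -0.007, "tx": 0.004, "ty": 0.005, "tz": -0.004, "grip": -1}, {"wx": 0.002, "wy": 0.107, "wz": -0.007, "tx": 0.004, "ty": 0.005, "tz": -0.003, "grip": -1}, {"wx": 0.002, "wy": 0.107, "wz": -0.007, "tx": 0.005, "ty": 0.005, "tz": -0.002, "grip": -1}, {"wx": 0.002, "wy": 0.107, "wz": -0.007, "tx": 0.005, "ty": 0.005, "tz": -0.002, "grip": -1}, {"wx": 0.002, "wy": 0.107, "wz": -0.007, "tx": 0.005, "ty": 0.005, "tz": -0.002, "grip": -1}, {"wx": 0.002, "wy": 0.107, "wz": -0.007, "tx": 0.005, "ty": 0.005, "tz": -0.001, "grip": -1}, {"wx": 0.002, "wy": 0.107, "wz": -0.007, "tx": 0.005, "ty": 0.005, "tz": 0, "grip": -1}, {"wx": 0, "wy": 0, "wz": 0, "tx": 0, "ty": 0, "tz": 0, "grip": -1}, {"wx": 0, "wy": 0, "wz": 0, "tx": 0, "ty": 0, "tz": 0, "grip": -1}]'

```text
time: 6.03
ee_pos: [0.5196, 0.1847, 0.1664]
eef_rot: [0.968, -0.067, 0.243, -0.002]
contact_force: [-0.2, -0.2, -0.1]
gripper_width: 0.571
grasp_force: 62.3
```

```bash
cat >> h.py <<'E'
def disc(name):
    p,d,m=cap("scene"); C=cloud(d,m); t=pose()[:3,3]; hsv=cv2.cvtColor(p,cv2.COLOR_RGB2HSV)
    near=(np.linalg.norm(C-t,axis=2)<.06)&(hsv[...,1]>130)&(hsv[...,2]>50); v,u=np.nonzero(near)
    for c,lo,hi in(("yellow",22,35),("blue",95,130)):
        mk=near&(hsv[...,0]>lo)&(hsv[...,0]<hi); print(c,mk.sum(),C[mk].mean(0).round(3) if mk.any() else "")
    uu,vv=int(np.median(u)),int(np.median(v)); save(name,p[max(0,vv-60):vv+60,max(0,uu-80):uu+80],3); print("crop at",uu,vv)
E
python3 - <<'E'
from h import *
st(); disc("d1.png")
E
```

```text
t 6.03 p [0.5196 0.1847 0.1664] x [ 0.873 -0.13   0.471] z [ 0.471 -0.03  -0.881] F [-0.2 -0.2 -0.1] w 0.571 gf 62.3 q [-0.36 -0.08 -0.25  2.16  0.44  0.71 -2.61]
yellow 0 
blue 0 
crop at 332 135
```

View pics/d1.png

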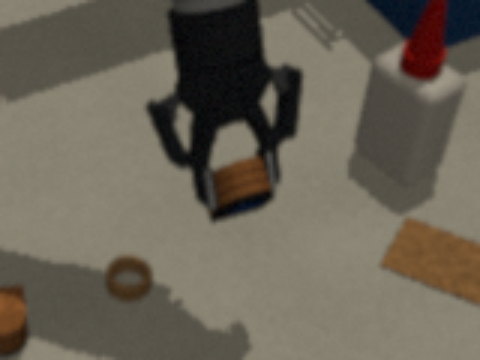

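The crop shows the heel in the fingers at (240,185) with a dark blue sliver on its underside. The turn stalled short because joint 7 is near its limit. I'll move out over the table in front of the blue tray with less yaw, then finish the turn.

```bash
python3 - <<'E'
from h import *
H=np.load("H.npy"); V=stand((.64,.12),-0.7,0,0,.17)@np.linalg.inv(H)
A=tool(V[:3,3]-[.02,0,0],-0.7,-30); B=V
plan([(A,10),(B,6)],grip=-1)
E
```

```text
[{"wx": 0.002, "wy": 0.003, "wz": -0.011, "tx": 0.014, "ty": 0.007, "tz": 0.003, "grip": -1}, {"wx": 0.003, "wy": 0.003, "wz": -0.012, "tx": 0.013, "ty": 0.007, "tz": 0.003, "grip": -1}, {"wx": 0.002, "wy": 0.003, "wz": -0.011, "tx": 0.014, "ty": 0.007, "tz": 0.003, "grip": -1}, {"wx": 0.003, "wy": 0.003, "wz": -0.011, "tx": 0.013, "ty": 0.008, "tz": 0.003, "grip": -1}, {"wx": 0.002, "wy": 0.003, "wz": -0.012, "tx": 0.013, "ty": 0.008, "tz": 0.003, "grip": -1}, {"wx": 0.002, "wy": 0.003, "wz": -0.011, "tx": 0.013, "ty": 0.007, "tz": 0.003, "grip": -1}, {"wx": 0.003, "wy": 0.003, "wz": -0.011, "tx": 0.013, "ty": 0.008, "tz": 0.003, "grip": -1}, {"wx": 0.002, "wy": 0.003, "wz": -0.012, "tx": 0.013, "ty": 0.009, "tz": 0.003, "grip": -1}, {"wx": 0.003, "wy": 0.003, "wz": -0.011, "tx": 0.013, "ty": 0.008, "tz": 0.003, "grip": -1}, {"wx": 0.002, "wy": 0.003, "wz": -0.011, "tx": 0.013, "ty": 0.008, "tz": 0.003, "grip": -1}]
[{"wx": 0, "wy": 0.083, "wz": 0, "tx": 0.004, "ty": 0, "tz": 0.002, "grip": -1}, {"wx": 0, "wy": 0.084, "wz": 0.001, "tx": 0.003, "ty": 0, "tz": 0.003, "grip": -1}, {"wx": 0, "wy": 0.083, "wz": 0, "tx": 0.004, "ty": 0, "tz": 0.003, "grip": -1}, {"wx": 0, "wy": 0.083, "wz": 0, "tx": 0.003, "ty": 0, "tz": 0.003, "grip": -1}, {"wx": 0, "wy": 0.084, "wz": 0, "tx": 0.002, "ty": 0, "tz": 0.003, "grip": -1}, {"wx": 0, "wy": 0.083, "wz": 0.001, "tx": 0.003, "ty": 0, "tz": 0.004, "grip": -1}, {"wx": 0, "wy": 0, "wz": 0, "tx": 0, "ty": 0, "tz": 0, "grip": -1}, {"wx": 0, "wy": 0, "wz": 0, "tx": 0, "ty": 0, "tz": 0, "grip": -1}, {"wx": 0, "wy": 0, "wz": 0, "tx": 0, "ty": 0, "tz": 0, "grip": -1}, {"wx": 0, "wy": 0, "wz": 0, "tx": 0, "ty": 0, "tz": 0, "grip": -1}]
```

Call:
arm_command --plan '[{"wx": 0.002, "wy": 0.003, "wz": -0.011, "tx": 0.014, "ty": 0.007, "tz": 0.003, "grip": -1}, {"wx": 0.003, "wy": 0.003, "wz": -0.012, "tx": 0.013, "ty": 0.007, "tz": 0.003, "grip": -1}, {"wx": 0.002, "wy": 0.003, "wz": -0.011, "tx": 0.014, "ty": 0.007, "tz": 0.003, "grip": -1}, {"wx": 0.003, "wy": 0.003, "wz": -0.011, "tx": 0.013, "ty": 0.008, "tz": 0.003, "grip": -1}, {"wx": 0.002, "wy": 0.003, "wz": -0.012, "tx": 0.013, "ty": 0.008, "tz": 0.003, "grip": -1}, {"wx": 0.002, "wy": 0.003, "wz": -0.011, "tx": 0.013, "ty": 0.007, "tz": 0.003, "grip": -1}, {"wx": 0.003, "wy": 0.003, "wz": -0.011, "tx": 0.013, "ty": 0.008, "tz": 0.003, "grip": -1}, {"wx": 0.002, "wy": 0.003, "wz": -0.012, "tx": 0.013, "ty": 0.009, "tz": 0.003, "grip": -1}, {"wx": 0.003, "wy": 0.003, "wz": -0.011, "tx": 0.013, "ty": 0.008, "tz": 0.003, "grip": -1}, {"wx": 0.002, "wy": 0.003, "wz": -0.011, "tx": 0.013, "ty": 0.008, "tz": 0.003, "grip": -1}]'

```text
time: 6.92
ee_pos: [0.6124, 0.1221, 0.1933]
eef_rot: [0.966, -0.004, 0.259, 0.001]
contact_force: [0.3, -0.9, -0.4]
gripper_width: 0.576
grasp_force: 62.3
```

```bash
python3 - <<'E'
from h import *
st()
E
```

```text
t 6.92 p [0.6124 0.1221 0.1933] x [ 0.866 -0.007  0.5  ] z [ 0.5   -0.004 -0.866] F [ 0.3 -0.9 -0.4] w 0.576 gf 62.3 q [-0.28 -0.   -0.1   2.04  0.32  0.64 -2.17]
```

```bash
cat >> h.py <<'E'
def flat(x,y,yaw,z=0):
    H=np.eye(4); H[:3,:3]=R.from_euler("z",yaw,degrees=True).as_matrix(); H[:3,3]=[x,y,z]; return H
E
python3 - <<'E'
from h import *
H=np.load("H.npy"); Hi=np.linalg.inv(H); p,d,m=cap("scene"); hsv=cv2.cvtColor(p,cv2.COLOR_RGB2HSV); C=cloud(d,m)
n=(np.linalg.norm(C-pose()[:3,3],axis=2)<.06)
for c,lo,hi in(("y",22,35),("b",95,130)):
    mk=n&(hsv[...,0]>lo)&(hsv[...,0]<hi)&(hsv[...,1]>130)&(hsv[...,2]>50); print(c,mk.sum(),C[mk].mean(0).round(3) if mk.any() else "")
plan([(flat(.49,.05,6,.1)@Hi,11),(flat(.49,.05,6,.012)@Hi,5)],grip=-1)
E
```

```text
y 0 
b 0 
[{"wx": 0, "wy": -0.091, "wz": -0.01, "tx": -0.019, "ty": 0.009, "tz": 0.001, "grip": -1}, {"wx": 0, "wy": -0.091, "wz": -0.01, "tx": -0.02, "ty": 0.009, "tz": 0.003, "grip": -1}, {"wx": 0, "wy": -0.091, "wz": -0.01, "tx": -0.019, "ty": 0.008, "tz": 0.004, "grip": -1}, {"wx": 0, "wy": -0.091, "wz": -0.011, "tx": -0.018, "ty": 0.008, "tz": 0.007, "grip": -1}, {"wx": 0, "wy": -0.091, "wz": -0.01, "tx": -0.018, "ty": 0.008, "tz": 0.008, "grip": -1}, {"wx": 0, "wy": -0.09, "wz": -0.01, "tx": -0.017, "ty": 0.008, "tz": 0.009, "grip": -1}, {"wx": 0, "wy": -0.091, "wz": -0.01, "tx": -0.017, "ty": 0.008, "tz": 0.012, "grip": -1}, {"wx": -0.001, "wy": -0.091, "wz": -0.01, "tx": -0.015, "ty": 0.008, "tz": 0.013, "grip": -1}, {"wx": 0, "wy": -0.091, "wz": -0.01, "tx": -0.014, "ty": 0.007, "tz": 0.014, "grip": -1}, {"wx": 0, "wy": -0.091, "wz": -0.01, "tx": -0.013, "ty": 0.007, "tz": 0.015, "grip": -1}]
[{"wx": 0, "wy": -0.091, "wz": -0.011, "tx": -0.011, "ty": 0.007, "tz": 0.017, "grip": -1}, {"wx": 0, "wy": 0, "wz": 0, "tx": 0.012, "ty": 0, "tz": 0.02, "grip": -1}, {"wx": 0, "wy": 0, "wz": 0, "tx": 0.012, "ty": 0, "tz": 0.021, "grip": -1}, {"wx": 0, "wy": 0, "wz": 0, "tx": 0.011, "ty": 0, "tz": 0.02, "grip": -1}, {"wx": 0, "wy": 0, "wz": 0, "tx": 0.012, "ty": 0, "tz": 0.02, "grip": -1}, {"wx": 0, "wy": 0, "wz": 0, "tx": 0.012, "ty": 0, "tz": 0.021, "grip": -1}, {"wx": 0, "wy": 0, "wz": 0, "tx": 0, "ty": 0, "tz": 0, "grip": -1}, {"wx": 0, "wy": 0, "wz": 0, "tx": 0, "ty": 0, "tz": 0, "grip": -1}, {"wx": 0, "wy": 0, "wz": 0, "tx": 0, "ty": 0, "tz": 0, "grip": -1}, {"wx": 0, "wy": 0, "wz": 0, "tx": 0, "ty": 0, "tz": 0, "grip": -1}]
```

Call:
arm_command --plan '[{"wx": 0, "wy": -0.091, "wz": -0.01, "tx": -0.019, "ty": 0.009, "tz": 0.001, "grip": -1}, {"wx": 0, "wy": -0.091, "wz": -0.01, "tx": -0.02, "ty": 0.009, "tz": 0.003, "grip": -1}, {"wx": 0, "wy": -0.091, "wz": -0.01, "tx": -0.019, "ty": 0.008, "tz": 0.004, "grip": -1}, {"wx": 0, "wy": -0.091, "wz": -0.01, "tx": -0.018, "ty": 0.008, "tz": 0.007, "grip": -1}, {"wx": 0, "wy": -0.091, "wz": -0.01, "tx": -0.018, "ty": 0.008, "tz": 0.008, "grip": -1}, {"wx": 0, "wy": -0.091, "wz": -0.01, "tx": -0.017, "ty": 0.008, "tz": 0.009, "grip": -1}, {"wx": 0, "wy": -0.091, "wz": -0.01, "tx": -0.017, "ty": 0.008, "tz": 0.012, "grip": -1}, {"wx": 0, "wy": -0.091, "wz": -0.01, "tx": -0.015, "ty": 0.008, "tz": 0.013, "grip": -1}, {"wx": 0, "wy": -0.091, "wz": -0.01, "tx": -0.014, "ty": 0.007, "tz": 0.014, "grip": -1}, {"wx": 0, "wy": -0.091, "wz": -0.01, "tx": -0.013, "ty": 0.007, "tz": 0.015, "grip": -1}]'

```text
time: 7.8
ee_pos: [0.4889, 0.0569, 0.1155]
eef_rot: [0.976, 0.045, -0.215, 0.013]
contact_force: [0.2, 0.3, -0.6]
gripper_width: 0.576
grasp_force: 62.3
```

Call:
arm_command --plan '[{"wx": 0, "wy": -0.091, "wz": -0.011, "tx": -0.011, "ty": 0.007, "tz": 0.017, "grip": -1}, {"wx": 0, "wy": 0, "wz": 0, "tx": 0.012, "ty": 0, "tz": 0.02, "grip": -1}, {"wx": 0, "wy": 0, "wz": 0, "tx": 0.012, "ty": 0, "tz": 0.021, "grip": -1}, {"wx": 0, "wy": 0, "wz": 0, "tx": 0.011, "ty": 0, "tz": 0.02, "grip": -1}, {"wx": 0, "wy": 0, "wz": 0, "tx": 0.012, "ty": 0, "tz": 0.02, "grip": -1}, {"wx": 0, "wy": 0, "wz": 0, "tx": 0.012, "ty": 0, "tz": 0.021, "grip": -1}, {"wx": 0, "wy": 0, "wz": 0, "tx": 0, "ty": 0, "tz": 0, "grip": -1}, {"wx": 0, "wy": 0, "wz": 0, "tx": 0, "ty": 0, "tz": 0, "grip": -1}, {"wx": 0, "wy": 0, "wz": 0, "tx": 0, "ty": 0, "tz": 0, "grip": -1}, {"wx": 0, "wy": 0, "wz": 0, "tx": 0, "ty": 0, "tz": 0, "grip": -1}]'

```text
time: 8.63
ee_pos: [0.4775, 0.0502, 0.02]
eef_rot: [0.965, 0.049, -0.258, 0.013]
contact_force: [-0.9, -0.3, -0.2]
gripper_width: 0.576
grasp_force: 62.3
```

```bash
python3 - <<'E'
from h import *
H=np.load("H.npy"); Hi=np.linalg.inv(H); st(); W=pose()@H; print(W.round(3).tolist())
G=flat(.49,.05,6,.0)@Hi
plan([(G,4)],grip=-1)
U=back(G,.09)
# afterwards: retreat, then yaw half turn about world z with tilt changing
A=tool(U[:3,3]+[0,0,.06],6,0); 
plan([(U,4),(A,6)],T=G,grip=.8)
E
```

```text
t 8.63 p [0.4775 0.0502 0.02  ] x [ 0.862  0.088 -0.5  ] z [-0.497 -0.051 -0.866] F [-0.9 -0.3 -0.2] w 0.576 gf 62.3 q [-0.15  0.59 -0.03  1.66 -0.02  1.41 -1.64]
[[0.995, -0.103, 0.0, 0.488], [0.103, 0.995, -0.001, 0.052], [0.0, 0.001, 1.0, 0.012], [0.0, 0.0, 0.0, 1.0]]
[{"wx": 0, "wy": 0, "wz": 0, "tx": 0.002, "ty": 0.001, "tz": 0.003, "grip": -1}, {"wx": -0.001, "wy": 0, "wz": 0, "tx": 0.003, "ty": 0, "tz": 0.004, "grip": -1}, {"wx": 0, "wy": 0, "wz": 0, "tx": 0.002, "ty": 0.001, "tz": 0.003, "grip": -1}, {"wx": -0.001, "wy": 0, "wz": -0.001, "tx": 0.003, "ty": 0.001, "tz": 0.003, "grip": -1}, {"wx": 0, "wy": 0, "wz": 0, "tx": 0, "ty": 0, "tz": 0, "grip": -1}, {"wx": 0, "wy": 0, "wz": 0, "tx": 0, "ty": 0, "tz": 0, "grip": -1}, {"wx": 0, "wy": 0, "wz": 0, "tx": 0, "ty": 0, "tz": 0, "grip": -1}, {"wx": 0, "wy": 0, "wz": 0, "tx": 0, "ty": 0, "tz": 0, "grip": -1}, {"wx": 0, "wy": 0, "wz": 0, "tx": 0, "ty": 0, "tz": 0, "grip": -1}, {"wx": 0, "wy": 0, "wz": 0, "tx": 0, "ty": 0, "tz": 0, "grip": -1}]
[{"wx": 0, "wy": 0, "wz": 0, "tx": 0, "ty": 0, "tz": -0.03, "grip": 0.8}, {"wx": 0, "wy": 0, "wz": 0, "tx": 0, "ty": 0, "tz": -0.03, "grip": 0.8}, {"wx": 0, "wy": 0, "wz": 0, "tx": 0, "ty": 0, "tz": -0.03, "grip": 0.8}, {"wx": 0, "wy": 0, "wz": 0, "tx": 0, "ty": 0, "tz": -0.03, "grip": 0.8}, {"wx": 0, "wy": 0.083, "wz": 0, "tx": -0.007, "ty": 0, "tz": -0.012, "grip": 0.8}, {"wx": 0, "wy": 0.084, "wz": -0.001, "tx": -0.005, "ty": 0, "tz": -0.012, "grip": 0.8}, {"wx": 0, "wy": 0.083, "wz": 0, "tx": -0.005, "ty": 0, "tz": -0.012, "grip": 0.8}, {"wx": 0.001, "wy": 0.083, "wz": 0, "tx": -0.003, "ty": 0, "tz": -0.013, "grip": 0.8}, {"wx": 0, "wy": 0.083, "wz": -0.001, "tx": -0.003, "ty": 0, "tz": -0.013, "grip": 0.8}, {"wx": 0, "wy": 0.084, "wz": 0, "tx": -0.001, "ty": 0, "tz": -0.013, "grip": 0.8}]
```

Call:
arm_command --plan '[{"wx": 0, "wy": 0, "wz": 0, "tx": 0.002, "ty": 0, "tz": 0.003, "grip": -1}, {"wx": 0, "wy": 0, "wz": 0, "tx": 0.003, "ty": 0, "tz": 0.004, "grip": -1}, {"wx": 0, "wy": 0, "wz": 0, "tx": 0.002, "ty": 0, "tz": 0.003, "grip": -1}, {"wx": 0, "wy": 0, "wz": 0, "tx": 0.003, "ty": 0, "tz": 0.003, "grip": -1}, {"wx": 0, "wy": 0, "wz": 0, "tx": 0, "ty": 0, "tz": 0, "grip": -1}, {"wx": 0, "wy": 0, "wz": 0, "tx": 0, "ty": 0, "tz": 0, "grip": 0.8}, {"wx": 0, "wy": 0, "wz": 0, "tx": 0, "ty": 0, "tz": 0, "grip": 0.8}, {"wx": 0, "wy": 0, "wz": 0, "tx": 0, "ty": 0, "tz": 0, "grip": 0.8}, {"wx": 0, "wy": 0, "wz": 0, "tx": 0, "ty": 0, "tz": 0, "grip": 0.8}, {"wx": 0, "wy": 0, "wz": 0, "tx": 0, "ty": 0, "tz": 0, "grip": 0.8}]'

```text
time: 9.47
ee_pos: [0.4783, 0.0499, 0.0065]
eef_rot: [0.964, 0.049, -0.259, 0.013]
contact_force: [-0.5, 0.2, 0.8]
gripper_width: 0.901
grasp_force: 0.0
```

Call:
arm_command --plan '[{"wx": 0, "wy": 0, "wz": 0, "tx": 0, "ty": 0, "tz": -0.03, "grip": 0.8}, {"wx": 0, "wy": 0, "wz": 0, "tx": 0, "ty": 0, "tz": -0.03, "grip": 0.8}, {"wx": 0, "wy": 0, "wz": 0, "tx": 0, "ty": 0, "tz": -0.03, "grip": 0.8}, {"wx": 0, "wy": 0, "wz": 0, "tx": 0, "ty": 0, "tz": -0.03, "grip": 0.8}, {"wx": 0, "wy": 0.083, "wz": 0, "tx": -0.007, "ty": 0, "tz": -0.012, "grip": 0.8}, {"wx": 0, "wy": 0.083, "wz": 0, "tx": -0.005, "ty": 0, "tz": -0.012, "grip": 0.8}, {"wx": 0, "wy": 0.083, "wz": 0, "tx": -0.005, "ty": 0, "tz": -0.012, "grip": 0.8}, {"wx": 0, "wy": 0.083, "wz": 0, "tx": -0.003, "ty": 0, "tz": -0.013, "grip": 0.8}, {"wx": 0, "wy": 0.083, "wz": 0, "tx": -0.003, "ty": 0, "tz": -0.013, "grip": 0.8}, {"wx": 0, "wy": 0.083, "wz": 0, "tx": -0.001, "ty": 0, "tz": -0.013, "grip": 0.8}]'

```text
time: 10.3
ee_pos: [0.5234, 0.0544, 0.1452]
eef_rot: [0.999, 0.05, 0.001, -0.0]
contact_force: [-0.2, -0.8, 0.5]
gripper_width: 0.898
grasp_force: 0.0
```

```bash
cat >> h.py <<'E'
def unflip(T):
    T=T.copy(); T[:3,:2]*=-1; return T
def g60(x,y,yaw): return unflip(grasp(x,y,yaw,gx=-.002,gz=.023,t=60))
E
python3 - <<'E'
from h import *
st(); p,d,m=cap("wrist"); find(cloud(d,m),p)
p,d,m=cap("scene"); find(cloud(d,m),p)
T=pose(); q=R.from_matrix(T[:3,:3]); P=T[:3,3]
def wz(a,pp): X=T.copy(); X[:3,:3]=(q*R.from_euler("z",a,degrees=True)).as_matrix(); X[:3,3]=pp; return X
h=back(g60(.49,.05,6),.10); print(h.round(3).tolist())
# half turn back (negative tool z turn = undo), over 26 rows, then tilt 60 about
e=plan([(wz(-90,P),13),(wz(-176,P),12),(h,10)],grip=.8)
E
```

```text
t 10.3 p [0.5234 0.0544 0.1452] x [0.995 0.101 0.002] z [ 0.002  0.001 -1.   ] F [-0.2 -0.8  0.5] w 0.898 gf 0.0 q [-0.14  0.15 -0.05  1.87  0.01  1.12 -1.66]
[283. 250.] 4478 zmed 0.0355 [487.8  50.4] [60.1 49.8] 5.8
[356. 321.] 2762 zmed 0.0354 [432.8 -22.4] [50.5 60. ] 70.3
[475. 316.] 333 zmed 0.0296 [ 439.2 -117.5] [21.3 22.1] 35.6
[181. 212.] 315 zmed 0.0351 [ 454.3 -244.8] [50.4 62.5] 66.1
[[-0.497, -0.105, -0.861, 0.558], [-0.052, 0.995, -0.091, 0.057], [0.866, -0.0, -0.5, 0.064], [0.0, 0.0, 0.0, 1.0]]
!fast 0.0 0.12
!fast 0.0 0.12
!fast 0.0 0.12
!fast 0.0 0.12
!fast 0.0 0.12
[{"wx": 0, "wy": 0, "wz": -0.115, "tx": 0, "ty": 0, "tz": 0, "grip": 0.8}, {"wx": 0, "wy": 0, "wz": -0.116, "tx": 0, "ty": 0, "tz": 0, "grip": 0.8}, {"wx": 0, "wy": 0, "wz": -0.115, "tx": 0, "ty": 0, "tz": 0, "grip": 0.8}, {"wx": 0, "wy": 0, "wz": -0.116, "tx": 0, "ty": 0, "tz": 0, "grip": 0.8}, {"wx": 0, "wy": 0, "wz": -0.115, "tx": 0, "ty": 0, "tz": 0, "grip": 0.8}, {"wx": 0, "wy": 0, "wz": -0.115, "tx": 0, "ty": 0, "tz": 0, "grip": 0.8}, {"wx": 0, "wy": 0, "wz": -0.116, "tx": 0, "ty": 0, "tz": 0, "gri
[... 1881 characters left out ...]
x": 0.004, "wy": 0.1, "wz": -0.007, "tx": -0.01, "ty": 0, "tz": 0.006, "grip": 0.8}, {"wx": 0.003, "wy": 0.1, "wz": -0.006, "tx": -0.011, "ty": 0.001, "tz": 0.005, "grip": 0.8}, {"wx": 0.004, "wy": 0.1, "wz": -0.006, "tx": -0.011, "ty": 0, "tz": 0.004, "grip": 0.8}, {"wx": 0.004, "wy": 0.1, "wz": -0.007, "tx": -0.012, "ty": 0, "tz": 0.003, "grip": 0.8}, {"wx": 0, "wy": 0, "wz": 0, "tx": 0, "ty": 0, "tz": 0, "grip": 0.8}, {"wx": 0, "wy": 0, "wz": 0, "tx": 0, "ty": 0, "tz": 0, "grip": 0.8}, {"wx": 0, "wy": 0, "wz": 0, "tx": 0, "ty": 0, "tz": 0, "grip": 0.8}, {"wx": 0, "wy": 0, "wz": 0, "tx": 0, "ty": 0, "tz": 0, "grip": 0.8}, {"wx": 0, "wy": 0, "wz": 0, "tx": 0, "ty": 0, "tz": 0, "grip": 0.8}]
```

Call:
arm_command --plan '[{"wx": 0, "wy": 0, "wz": -0.117, "tx": 0, "ty": 0, "tz": 0, "grip": 0.8}, {"wx": 0, "wy": 0, "wz": -0.117, "tx": 0, "ty": 0, "tz": 0, "grip": 0.8}, {"wx": 0, "wy": 0, "wz": -0.117, "tx": 0, "ty": 0, "tz": 0, "grip": 0.8}, {"wx": 0, "wy": 0, "wz": -0.117, "tx": 0, "ty": 0, "tz": 0, "grip": 0.8}, {"wx": 0, "wy": 0, "wz": -0.117, "tx": 0, "ty": 0, "tz": 0, "grip": 0.8}, {"wx": 0, "wy": 0, "wz": -0.117, "tx": 0, "ty": 0, "tz": 0, "grip": 0.8}, {"wx": 0, "wy": 0, "wz": -0.117, "tx": 0, "ty": 0, "tz": 0, "grip": 0.8}, {"wx": 0, "wy": 0, "wz": -0.117, "tx": 0, "ty": 0, "tz": 0, "grip": 0.8}, {"wx": 0, "wy": 0, "wz": -0.117, "tx": 0, "ty": 0, "tz": 0, "grip": 0.8}, {"wx": 0, "wy": 0, "wz": -0.117, "tx": 0, "ty": 0, "tz": 0, "grip": 0.8}]'

```text
time: 11.23
ee_pos: [0.5232, 0.0544, 0.1433]
eef_rot: [0.786, 0.618, -0.003, -0.002]
contact_force: [-0.6, -0.8, 0.8]
gripper_width: 0.903
grasp_force: 0.0
```

Call:
arm_command --plan '[{"wx": 0, "wy": 0, "wz": -0.117, "tx": 0, "ty": 0, "tz": 0, "grip": 0.8}, {"wx": 0, "wy": 0, "wz": -0.117, "tx": 0, "ty": 0, "tz": 0, "grip": 0.8}, {"wx": 0, "wy": 0, "wz": -0.117, "tx": 0, "ty": 0, "tz": 0, "grip": 0.8}, {"wx": 0, "wy": 0, "wz": -0.117, "tx": 0, "ty": 0, "tz": 0, "grip": 0.8}, {"wx": 0, "wy": 0, "wz": -0.117, "tx": 0, "ty": 0, "tz": 0, "grip": 0.8}, {"wx": 0, "wy": 0, "wz": -0.117, "tx": 0, "ty": 0, "tz": 0, "grip": 0.8}, {"wx": 0, "wy": 0, "wz": -0.117, "tx": 0, "ty": 0, "tz": 0, "grip": 0.8}, {"wx": 0, "wy": 0, "wz": -0.117, "tx": 0, "ty": 0, "tz": 0, "grip": 0.8}, {"wx": 0, "wy": 0, "wz": -0.117, "tx": 0, "ty": 0, "tz": 0, "grip": 0.8}, {"wx": 0, "wy": 0, "wz": -0.117, "tx": 0, "ty": 0, "tz": 0, "grip": 0.8}]'

```text
time: 12.07
ee_pos: [0.5232, 0.0544, 0.1433]
eef_rot: [0.288, 0.958, -0.001, -0.004]
contact_force: [0.5, -0.5, -0.9]
gripper_width: 0.895
grasp_force: 0.0
```

Call:
arm_command --plan '[{"wx": 0, "wy": 0, "wz": -0.117, "tx": 0, "ty": 0, "tz": 0, "grip": 0.8}, {"wx": 0, "wy": 0, "wz": -0.117, "tx": 0, "ty": 0, "tz": 0, "grip": 0.8}, {"wx": 0, "wy": 0, "wz": -0.117, "tx": 0, "ty": 0, "tz": 0, "grip": 0.8}, {"wx": 0, "wy": 0, "wz": -0.117, "tx": 0, "ty": 0, "tz": 0, "grip": 0.8}, {"wx": 0, "wy": 0, "wz": -0.117, "tx": 0, "ty": 0, "tz": 0, "grip": 0.8}, {"wx": 0.004, "wy": 0.1, "wz": -0.006, "tx": -0.005, "ty": 0, "tz": 0.011, "grip": 0.8}, {"wx": 0.004, "wy": 0.1, "wz": -0.006, "tx": -0.006, "ty": 0, "tz": 0.011, "grip": 0.8}, {"wx": 0.004, "wy": 0.1, "wz": -0.006, "tx": -0.006, "ty": 0, "tz": 0.01, "grip": 0.8}, {"wx": 0.004, "wy": 0.1, "wz": -0.006, "tx": -0.008, "ty": 0, "tz": 0.009, "grip": 0.8}, {"wx": 0.004, "wy": 0.1, "wz": -0.006, "tx": -0.009, "ty": 0, "tz": 0.008, "grip": 0.8}]'

```text
time: 12.9
ee_pos: [0.5413, 0.0545, 0.1017]
eef_rot: [-0.026, 0.964, -0.013, -0.264]
contact_force: [1.3, 0.5, -0.3]
gripper_width: 0.901
grasp_force: 0.0
```

```bash
python3 - <<'E'
from h import *
st(); g=g60(.488,.050,5.9); plan([(back(g,.09),5),(back(g,.03),3)],grip=.8)
E
```

```text
t 12.9 p [0.5413 0.0545 0.1017] x [-0.86  -0.044  0.509] z [-0.508 -0.039 -0.861] F [ 1.3  0.5 -0.3] w 0.901 gf 0.0 q [ 0.02  0.64 -0.26  1.42  0.07  1.64  1.38]
[{"wx": 0.005, "wy": 0.098, "wz": -0.008, "tx": -0.007, "ty": 0, "tz": 0.009, "grip": 0.8}, {"wx": 0.004, "wy": 0.098, "wz": -0.007, "tx": -0.008, "ty": 0.001, "tz": 0.008, "grip": 0.8}, {"wx": 0.005, "wy": 0.098, "wz": -0.008, "tx": -0.009, "ty": 0, "tz": 0.008, "grip": 0.8}, {"wx": 0.005, "wy": 0.098, "wz": -0.008, "tx": -0.01, "ty": 0.001, "tz": 0.006, "grip": 0.8}, {"wx": 0.005, "wy": 0.097, "wz": -0.007, "tx": -0.01, "ty": 0, "tz": 0.006, "grip": 0.8}, {"wx": 0, "wy": 0, "wz": 0, "tx": 0, "ty": 0, "tz": 0.027, "grip": 0.8}, {"wx": 0, "wy": 0, "wz": 0, "tx": 0, "ty": 0, "tz": 0.026, "grip": 0.8}, {"wx": 0, "wy": 0, "wz": -0.001, "tx": 0, "ty": 0, "tz": 0.027, "grip": 0.8}, {"wx": 0, "wy": 0, "wz": 0, "tx": 0, "ty": 0, "tz": 0, "grip": 0.8}, {"wx": 0, "wy": 0, "wz": 0, "tx": 0, "ty": 0, "tz": 0, "grip": 0.8}]
```

Call:
arm_command --plan '[{"wx": 0.005, "wy": 0.098, "wz": -0.008, "tx": -0.007, "ty": 0, "tz": 0.009, "grip": 0.8}, {"wx": 0.005, "wy": 0.098, "wz": -0.008, "tx": -0.008, "ty": 0, "tz": 0.008, "grip": 0.8}, {"wx": 0.005, "wy": 0.098, "wz": -0.008, "tx": -0.009, "ty": 0, "tz": 0.008, "grip": 0.8}, {"wx": 0.005, "wy": 0.098, "wz": -0.008, "tx": -0.01, "ty": 0, "tz": 0.006, "grip": 0.8}, {"wx": 0.005, "wy": 0.098, "wz": -0.008, "tx": -0.01, "ty": 0, "tz": 0.006, "grip": 0.8}, {"wx": 0, "wy": 0, "wz": 0, "tx": 0, "ty": 0, "tz": 0.027, "grip": 0.8}, {"wx": 0, "wy": 0, "wz": 0, "tx": 0, "ty": 0, "tz": 0.027, "grip": 0.8}, {"wx": 0, "wy": 0, "wz": 0, "tx": 0, "ty": 0, "tz": 0, "grip": 0.8}, {"wx": 0, "wy": 0, "wz": 0, "tx": 0, "ty": 0, "tz": 0, "grip": 0.8}, {"wx": 0, "wy": 0, "wz": 0, "tx": 0, "ty": 0, "tz": 0, "grip": 0.8}]'

```text
time: 13.73
ee_pos: [0.5097, 0.0501, 0.0382]
eef_rot: [-0.044, 0.878, -0.024, -0.477]
contact_force: [-0.2, -0.3, 0.2]
gripper_width: 0.899
grasp_force: 0.0
```

```bash
python3 - <<'E'
from h import *
st(); p,d,m=cap("wrist"); find(cloud(d,m),p); g=g60(.488,.050,5.9); print(g[:3,3].round(4)); plan([(g,4)],grip=.8)
E
```

```text
t 13.73 p [0.5097 0.0501 0.0382] x [-0.541 -0.054  0.839] z [-0.835 -0.084 -0.544] F [-0.2 -0.3  0.2] w 0.899 gf 0.0 q [-0.11  0.98 -0.07  1.19 -0.01  1.97  1.49]
[176. 159.] 6128 zmed 0.0354 [433.2 -22.4] [51.  61.1] 70.1
[ 29. 160.] 505 zmed 0.0295 [ 439.1 -117.6] [21.4 21.6] 73.8
[289. 249.] 10338 zmed 0.0355 [488.1  50.3] [60.6 50. ] 5.4
[0.4696 0.0481 0.0135]
[{"wx": 0.001, "wy": 0.013, "wz": -0.001, "tx": 0, "ty": 0.001, "tz": 0.016, "grip": 0.8}, {"wx": 0, "wy": 0.012, "wz": 0, "tx": 0, "ty": 0, "tz": 0.016, "grip": 0.8}, {"wx": 0.001, "wy": 0.013, "wz": -0.001, "tx": 0, "ty": 0.001, "tz": 0.015, "grip": 0.8}, {"wx": 0, "wy": 0.012, "wz": 0, "tx": 0, "ty": 0.001, "tz": 0.016, "grip": 0.8}, {"wx": 0, "wy": 0, "wz": 0, "tx": 0, "ty": 0, "tz": 0, "grip": 0.8}, {"wx": 0, "wy": 0, "wz": 0, "tx": 0, "ty": 0, "tz": 0, "grip": 0.8}, {"wx": 0, "wy": 0, "wz": 0, "tx": 0, "ty": 0, "tz": 0, "grip": 0.8}, {"wx": 0, "wy": 0, "wz": 0, "tx": 0, "ty": 0, "tz": 0, "grip": 0.8}, {"wx": 0, "wy": 0, "wz": 0, "tx": 0, "ty": 0, "tz": 0, "grip": 0.8}, {"wx": 0, "wy": 0, "wz": 0, "tx": 0, "ty": 0, "tz": 0, "grip": 0.8}]
```

Call:
arm_command --plan '[{"wx": 0, "wy": 0.012, "wz": 0, "tx": 0, "ty": 0, "tz": 0.016, "grip": 0.8}, {"wx": 0, "wy": 0.012, "wz": 0, "tx": 0, "ty": 0.001, "tz": 0.016, "grip": 0.8}, {"wx": 0, "wy": 0.012, "wz": 0, "tx": 0, "ty": 0, "tz": 0.016, "grip": 0.8}, {"wx": 0, "wy": 0.012, "wz": 0, "tx": 0, "ty": 0.001, "tz": 0.016, "grip": 0.8}, {"wx": 0, "wy": 0, "wz": 0, "tx": 0, "ty": 0, "tz": 0, "grip": 0.8}, {"wx": 0, "wy": 0, "wz": 0, "tx": 0, "ty": 0, "tz": 0, "grip": -1}, {"wx": 0, "wy": 0, "wz": 0, "tx": 0, "ty": 0, "tz": 0, "grip": -1}, {"wx": 0, "wy": 0, "wz": 0, "tx": 0, "ty": 0, "tz": 0, "grip": -1}, {"wx": 0, "wy": 0, "wz": 0, "tx": 0, "ty": 0, "tz": 0, "grip": -1}, {"wx": 0, "wy": 0, "wz": 0, "tx": 0, "ty": 0, "tz": 0, "grip": -1}]'

```text
time: 14.62
ee_pos: [0.4692, 0.0475, 0.0135]
eef_rot: [-0.043, 0.866, -0.025, -0.498]
contact_force: [3.0, 0.7, 5.1]
gripper_width: 0.575
grasp_force: 62.2
```

```bash
python3 - <<'E'
from h import *
st(); H=heel_in_tool(.488,.050,5.6); np.save("H.npy",H); Hi=np.linalg.inv(H); print(H[:3,3].round(4))
T=pose(); U=T.copy(); U[2,3]+=.1
V=stand(*BT,-.0,0,.16)@Hi; print(V.round(3).tolist()); plan([(U,3),(V,17)],grip=-1)
E
```

```text
t 14.62 p [0.4692 0.0475 0.0135] x [-0.501 -0.049  0.864] z [-0.86  -0.087 -0.503] F [3.  0.7 5.1] w 0.575 gf 62.2 q [-0.11  0.98 -0.08  1.29 -0.01  1.91  1.48]
[-0.0212  0.0007 -0.0096]
[[-0.864, 0.013, 0.503, 0.674], [0.01, 1.0, -0.008, 0.124], [-0.503, -0.002, -0.864, 0.175], [0.0, 0.0, 0.0, 1.0]]
[{"wx": 0, "wy": 0, "wz": 0, "tx": 0.038, "ty": 0, "tz": -0.022, "grip": -1}, {"wx": 0, "wy": 0, "wz": 0, "tx": 0.039, "ty": 0, "tz": -0.023, "grip": -1}, {"wx": 0, "wy": 0, "wz": 0, "tx": 0.038, "ty": 0, "tz": -0.022, "grip": -1}, {"wx": -0.002, "wy": -0.088, "wz": 0.007, "tx": -0.004, "ty": 0.004, "tz": -0.017, "grip": -1}, {"wx": -0.002, "wy": -0.088, "wz": 0.007, "tx": -0.006, "ty": 0.005, "tz": -0.016, "grip": -1}, {"wx": -0.001, "wy": -0.088, "wz": 0.006, "tx": -0.007, "ty": 0.004, "tz": -0.016, "grip": -1}, {"wx": -0.002, "wy": -0.088, "wz": 0.007, "tx": -0.008, "ty": 0.005, "tz": -0.015, "grip": -1}, {"wx": -0.002, "wy": -0.089, "wz": 0.007, "tx": -0.01, "ty": 0.005, "tz": -0.014, "grip": -1}, {"wx": -0.001, "wy": -0.088, "wz": 0.007, "tx": -0.011, "ty": 0.005, "tz": -0.013, "gri
[... 353 characters left out ...]
"ty": 0.005, "tz": -0.008, "grip": -1}, {"wx": -0.001, "wy": -0.088, "wz": 0.007, "tx": -0.015, "ty": 0.005, "tz": -0.007, "grip": -1}, {"wx": -0.002, "wy": -0.088, "wz": 0.007, "tx": -0.016, "ty": 0.006, "tz": -0.005, "grip": -1}, {"wx": -0.002, "wy": -0.089, "wz": 0.007, "tx": -0.017, "ty": 0.005, "tz": -0.004, "grip": -1}, {"wx": -0.001, "wy": -0.088, "wz": 0.007, "tx": -0.017, "ty": 0.006, "tz": -0.003, "grip": -1}, {"wx": -0.002, "wy": -0.088, "wz": 0.007, "tx": -0.017, "ty": 0.006, "tz": 0, "grip": -1}, {"wx": -0.002, "wy": -0.088, "wz": 0.006, "tx": -0.016, "ty": 0.006, "tz": 0, "grip": -1}, {"wx": -0.002, "wy": -0.088, "wz": 0.007, "tx": -0.017, "ty": 0.006, "tz": 0.003, "grip": -1}]
```

Call:
arm_command --plan '[{"wx": 0, "wy": 0, "wz": 0, "tx": 0.038, "ty": 0, "tz": -0.022, "grip": -1}, {"wx": 0, "wy": 0, "wz": 0, "tx": 0.039, "ty": 0, "tz": -0.023, "grip": -1}, {"wx": 0, "wy": 0, "wz": 0, "tx": 0.038, "ty": 0, "tz": -0.022, "grip": -1}, {"wx": -0.002, "wy": -0.088, "wz": 0.007, "tx": -0.004, "ty": 0.004, "tz": -0.017, "grip": -1}, {"wx": -0.002, "wy": -0.088, "wz": 0.007, "tx": -0.006, "ty": 0.005, "tz": -0.016, "grip": -1}, {"wx": -0.002, "wy": -0.088, "wz": 0.007, "tx": -0.007, "ty": 0.004, "tz": -0.016, "grip": -1}, {"wx": -0.002, "wy": -0.088, "wz": 0.007, "tx": -0.008, "ty": 0.005, "tz": -0.015, "grip": -1}, {"wx": -0.002, "wy": -0.088, "wz": 0.007, "tx": -0.01, "ty": 0.005, "tz": -0.014, "grip": -1}, {"wx": -0.002, "wy": -0.088, "wz": 0.007, "tx": -0.011, "ty": 0.005, "tz": -0.013, "grip": -1}, {"wx": -0.002, "wy": -0.088, "wz": 0.007, "tx": -0.013, "ty": 0.004, "tz": -0.012, "grip": -1}]'

```text
time: 15.45
ee_pos: [0.5544, 0.0792, 0.1384]
eef_rot: [-0.023, 0.98, -0.017, -0.195]
contact_force: [-0.1, 0.5, -2.0]
gripper_width: 0.577
grasp_force: 62.0
```

Call:
arm_command --plan '[{"wx": -0.002, "wy": -0.088, "wz": 0.007, "tx": -0.013, "ty": 0.005, "tz": -0.011, "grip": -1}, {"wx": -0.002, "wy": -0.088, "wz": 0.007, "tx": -0.014, "ty": 0.006, "tz": -0.01, "grip": -1}, {"wx": -0.002, "wy": -0.088, "wz": 0.007, "tx": -0.015, "ty": 0.005, "tz": -0.008, "grip": -1}, {"wx": -0.002, "wy": -0.088, "wz": 0.007, "tx": -0.015, "ty": 0.005, "tz": -0.007, "grip": -1}, {"wx": -0.002, "wy": -0.088, "wz": 0.007, "tx": -0.016, "ty": 0.006, "tz": -0.005, "grip": -1}, {"wx": -0.002, "wy": -0.088, "wz": 0.007, "tx": -0.017, "ty": 0.005, "tz": -0.004, "grip": -1}, {"wx": -0.002, "wy": -0.088, "wz": 0.007, "tx": -0.017, "ty": 0.006, "tz": -0.003, "grip": -1}, {"wx": -0.002, "wy": -0.088, "wz": 0.007, "tx": -0.017, "ty": 0.006, "tz": 0, "grip": -1}, {"wx": -0.002, "wy": -0.088, "wz": 0.007, "tx": -0.016, "ty": 0.006, "tz": 0, "grip": -1}, {"wx": -0.002, "wy": -0.088, "wz": 0.007, "tx": -0.017, "ty": 0.006, "tz": 0.003, "grip": -1}]'

```text
time: 16.28
ee_pos: [0.6745, 0.1243, 0.1749]
eef_rot: [0.008, 0.965, -0.001, 0.261]
contact_force: [0.7, -0.8, -1.1]
gripper_width: 0.575
grasp_force: 62.0
```

```bash
python3 - <<'E'
from h import *
st(); disc("d2.png"); H=np.load("H.npy"); print((pose()@H).round(3).tolist())
Hi=np.linalg.inv(H); plan([(stand(*BT,.01,0,.03)@Hi,6)],grip=-1)
E
```

```text
t 16.28 p [0.6745 0.1243 0.1749] x [-0.863  0.015 -0.504] z [ 0.504 -0.006 -0.864] F [ 0.7 -0.8 -1.1] w 0.575 gf 62.0 q [-0.27  0.14 -0.07  1.93  0.34  0.6   0.98]
yellow 0 
blue 61 [0.689 0.125 0.196]
crop at 343 178
[[-0.006, 0.014, -1.0, 0.687], [-0.005, 1.0, 0.014, 0.126], [1.0, 0.005, -0.005, 0.193], [0.0, 0.0, 0.0, 1.0]]
[{"wx": 0.001, "wy": 0.001, "wz": -0.001, "tx": 0.013, "ty": 0, "tz": 0.026, "grip": -1}, {"wx": 0, "wy": 0.001, "wz": 0, "tx": 0.012, "ty": -0.001, "tz": 0.026, "grip": -1}, {"wx": 0.001, "wy": 0.001, "wz": -0.001, "tx": 0.012, "ty": 0, "tz": 0.025, "grip": -1}, {"wx": 0, "wy": 0, "wz": -0.001, "tx": 0.013, "ty": 0, "tz": 0.026, "grip": -1}, {"wx": 0.001, "wy": 0.001, "wz": 0, "tx": 0.012, "ty": 0, "tz": 0.026, "grip": -1}, {"wx": 0, "wy": 0.001, "wz": -0.001, "tx": 0.013, "ty": -0.001, "tz": 0.026, "grip": -1}, {"wx": 0, "wy": 0, "wz": 0, "tx": 0, "ty": 0, "tz": 0, "grip": -1}, {"wx": 0, "wy": 0, "wz": 0, "tx": 0, "ty": 0, "tz": 0, "grip": -1}, {"wx": 0, "wy": 0, "wz": 0, "tx": 0, "ty": 0, "tz": 0, "grip": -1}, {"wx": 0, "wy": 0, "wz": 0, "tx": 0, "ty": 0, "tz": 0, "grip": -1}]
```

View pics/d2.png

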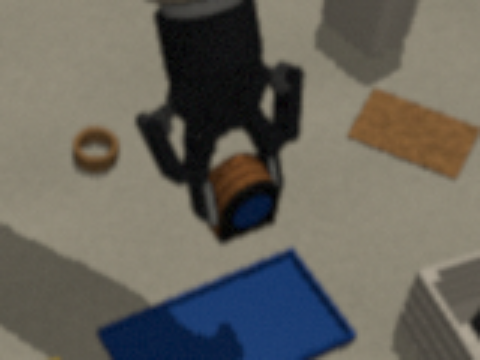

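The disc is blue at crop (250,208), rounded end up, facing the far side. Its measured position matches the prediction within 3 mm. Lowering into the blue tray.

Call:
arm_command --plan '[{"wx": 0, "wy": 0, "wz": 0, "tx": 0.013, "ty": 0, "tz": 0.026, "grip": -1}, {"wx": 0, "wy": 0, "wz": 0, "tx": 0.012, "ty": 0, "tz": 0.026, "grip": -1}, {"wx": 0, "wy": 0, "wz": 0, "tx": 0.012, "ty": 0, "tz": 0.025, "grip": -1}, {"wx": 0, "wy": 0, "wz": 0, "tx": 0.013, "ty": 0, "tz": 0.026, "grip": -1}, {"wx": 0, "wy": 0, "wz": 0, "tx": 0.012, "ty": 0, "tz": 0.026, "grip": -1}, {"wx": 0, "wy": 0, "wz": 0, "tx": 0.013, "ty": 0, "tz": 0.026, "grip": -1}, {"wx": 0, "wy": 0, "wz": 0, "tx": 0, "ty": 0, "tz": 0, "grip": -1}, {"wx": 0, "wy": 0, "wz": 0, "tx": 0, "ty": 0, "tz": 0, "grip": -1}, {"wx": 0, "wy": 0, "wz": 0, "tx": 0, "ty": 0, "tz": 0, "grip": -1}, {"wx": 0, "wy": 0, "wz": 0, "tx": 0, "ty": 0, "tz": 0, "grip": -1}]'

```text
time: 17.17
ee_pos: [0.6847, 0.1239, 0.0469]
eef_rot: [0.008, 0.966, -0.002, 0.26]
contact_force: [0.1, -0.3, -1.3]
gripper_width: 0.577
grasp_force: 62.3
```

```bash
python3 - <<'E'
from h import *
st(); H=np.load("H.npy"); print((pose()@H).round(3).tolist())
Hi=np.linalg.inv(H); plan([(stand(*BT,.012,0,.0015)@Hi,5)],grip=-1)
E
```

```text
t 17.17 p [0.6847 0.1239 0.0469] x [-0.865  0.015 -0.502] z [ 0.502 -0.007 -0.865] F [ 0.1 -0.3 -1.3] w 0.577 gf 62.3 q [-0.34  0.32  0.01  2.01  0.52  0.35  0.78]
[[0.002, 0.016, -1.0, 0.698], [-0.004, 1.0, 0.016, 0.124], [1.0, 0.004, 0.002, 0.066], [0.0, 0.0, 0.0, 1.0]]
[{"wx": 0, "wy": 0, "wz": -0.001, "tx": 0.004, "ty": 0, "tz": 0.007, "grip": -1}, {"wx": 0, "wy": -0.001, "wz": -0.001, "tx": 0.003, "ty": 0, "tz": 0.007, "grip": -1}, {"wx": 0.001, "wy": 0, "wz": -0.001, "tx": 0.004, "ty": 0, "tz": 0.008, "grip": -1}, {"wx": 0, "wy": 0, "wz": -0.001, "tx": 0.004, "ty": 0, "tz": 0.007, "grip": -1}, {"wx": 0, "wy": -0.001, "wz": -0.001, "tx": 0.003, "ty": 0.001, "tz": 0.007, "grip": -1}, {"wx": 0, "wy": 0, "wz": 0, "tx": 0, "ty": 0, "tz": 0, "grip": -1}, {"wx": 0, "wy": 0, "wz": 0, "tx": 0, "ty": 0, "tz": 0, "grip": -1}, {"wx": 0, "wy": 0, "wz": 0, "tx": 0, "ty": 0, "tz": 0, "grip": -1}, {"wx": 0, "wy": 0, "wz": 0, "tx": 0, "ty": 0, "tz": 0, "grip": -1}, {"wx": 0, "wy": 0, "wz": 0, "tx": 0, "ty": 0, "tz": 0, "grip": -1}]
```

Call:
arm_command --plan '[{"wx": 0, "wy": 0, "wz": 0, "tx": 0.004, "ty": 0, "tz": 0.007, "grip": -1}, {"wx": 0, "wy": 0, "wz": 0, "tx": 0.003, "ty": 0, "tz": 0.007, "grip": -1}, {"wx": 0, "wy": 0, "wz": 0, "tx": 0.004, "ty": 0, "tz": 0.008, "grip": -1}, {"wx": 0, "wy": 0, "wz": 0, "tx": 0.004, "ty": 0, "tz": 0.007, "grip": -1}, {"wx": 0, "wy": 0, "wz": 0, "tx": 0.003, "ty": 0, "tz": 0.007, "grip": -1}, {"wx": 0, "wy": 0, "wz": 0, "tx": 0, "ty": 0, "tz": 0, "grip": -1}, {"wx": 0, "wy": 0, "wz": 0, "tx": 0, "ty": 0, "tz": 0, "grip": -1}, {"wx": 0, "wy": 0, "wz": 0, "tx": 0, "ty": 0, "tz": 0.001, "grip": -1}, {"wx": 0, "wy": 0, "wz": 0, "tx": 0, "ty": 0, "tz": 0, "grip": -1}, {"wx": 0, "wy": 0, "wz": 0, "tx": 0, "ty": 0, "tz": 0, "grip": -1}]'

```text
time: 18.0
ee_pos: [0.6861, 0.1238, 0.0144]
eef_rot: [0.008, 0.966, -0.002, 0.259]
contact_force: [-3.4, -0.7, 5.2]
gripper_width: 0.573
grasp_force: 65.5
```

```bash
python3 - <<'E'
from h import *
st(); H=np.load("H.npy"); print((pose()@H).round(4).tolist())
T=pose(); U=back(T,.15); np.save("U.npy",U); plan([(U,5)],grip=.8); 
# next: hover over M (t=60, yaw -19.8)
h=back(g60(.4335,-.0222,-19.8),.09); print(h.round(3).tolist())
mid=T.copy(); mid[:3,:3]=unflip(tool([0,0,0],-15,20))[:3,:3]; mid[:3,3]=[.55,.0,.19]
plan([(mid,11),(h,9)],T=U,grip=.8)
E
```

```text
t 18.0 p [0.6861 0.1238 0.0144] x [-0.866  0.015 -0.5  ] z [ 0.5   -0.008 -0.866] F [-3.4 -0.7  5.2] w 0.573 gf 65.5 q [-0.38  0.38  0.05  2.02  0.57  0.29  0.71]
[[0.0032, 0.0157, -0.9999, 0.6997], [-0.003, 0.9999, 0.0157, 0.1242], [1.0, 0.0029, 0.0032, 0.0333], [0.0, 0.0, 0.0, 1.0]]
[{"wx": 0, "wy": 0, "wz": 0, "tx": 0, "ty": 0, "tz": -0.04, "grip": 0.8}, {"wx": 0, "wy": 0, "wz": 0, "tx": 0, "ty": 0, "tz": -0.04, "grip": 0.8}, {"wx": 0, "wy": 0, "wz": 0, "tx": 0, "ty": 0, "tz": -0.04, "grip": 0.8}, {"wx": 0, "wy": 0, "wz": 0, "tx": 0, "ty": 0, "tz": -0.04, "grip": 0.8}, {"wx": 0, "wy": 0, "wz": 0, "tx": 0, "ty": 0, "tz": -0.04, "grip": 0.8}, {"wx": 0, "wy": 0, "wz": 0, "tx": 0, "ty": 0, "tz": 0, "grip": 0.8}, {"wx": 0, "wy": 0, "wz": 0, "tx": 0, "ty": 0, "tz": 0, "grip": 0.8}, {"wx": 0, "wy": 0, "wz": 0, "tx": 0, "ty": 0, "tz": 0, "grip": 0.8}, {"wx": 0, "wy": 0, "wz": 0, "tx": 0, "ty": 0, "tz": 0, "grip": 0.8}, {"wx": 0, "wy": 0, "wz": 0, "tx": 0, "ty": 0, "tz": 0, "grip": 0.8}]
[[-0.47, 0.339, -0.815, 0.489], [0.169, 0.941, 0.293, -0.042], [0.866, -0.0, -0.5, 0.059], [0.0, 0.0, 0
[... 1213 characters left out ...]
09, "tz": 0.02, "grip": 0.8}, {"wx": -0.006, "wy": 0.074, "wz": 0.007, "tx": -0.003, "ty": -0.009, "tz": 0.021, "grip": 0.8}, {"wx": -0.005, "wy": 0.074, "wz": 0.007, "tx": -0.005, "ty": -0.008, "tz": 0.02, "grip": 0.8}, {"wx": -0.006, "wy": 0.074, "wz": 0.007, "tx": -0.007, "ty": -0.009, "tz": 0.019, "grip": 0.8}, {"wx": -0.006, "wy": 0.074, "wz": 0.007, "tx": -0.008, "ty": -0.009, "tz": 0.019, "grip": 0.8}, {"wx": -0.006, "wy": 0.074, "wz": 0.007, "tx": -0.009, "ty": -0.009, "tz": 0.018, "grip": 0.8}, {"wx": -0.006, "wy": 0.075, "wz": 0.007, "tx": -0.011, "ty": -0.009, "tz": 0.017, "grip": 0.8}, {"wx": -0.006, "wy": 0.074, "wz": 0.007, "tx": -0.013, "ty": -0.009, "tz": 0.017, "grip": 0.8}]
```

Call:
arm_command --plan '[{"wx": 0, "wy": 0, "wz": 0, "tx": 0, "ty": 0, "tz": 0, "grip": 0.8}, {"wx": 0, "wy": 0, "wz": 0, "tx": 0, "ty": 0, "tz": 0, "grip": 0.8}, {"wx": 0, "wy": 0, "wz": 0, "tx": 0, "ty": 0, "tz": 0, "grip": 0.8}, {"wx": 0, "wy": 0, "wz": 0, "tx": 0, "ty": 0, "tz": 0, "grip": 0.8}, {"wx": 0, "wy": 0, "wz": 0, "tx": 0, "ty": 0, "tz": -0.02, "grip": 0.8}, {"wx": 0, "wy": 0, "wz": 0, "tx": 0, "ty": 0, "tz": -0.03, "grip": 0.8}, {"wx": 0, "wy": 0, "wz": 0, "tx": 0, "ty": 0, "tz": -0.04, "grip": 0.8}, {"wx": 0, "wy": 0, "wz": 0, "tx": 0, "ty": 0, "tz": -0.04, "grip": 0.8}, {"wx": 0, "wy": 0, "wz": 0, "tx": 0, "ty": 0, "tz": -0.04, "grip": 0.8}, {"wx": 0, "wy": 0, "wz": 0, "tx": 0, "ty": 0, "tz": -0.03, "grip": 0.8}]'

```text
time: 18.83
ee_pos: [0.6102, 0.1251, 0.1461]
eef_rot: [0.008, 0.966, -0.001, 0.259]
contact_force: [1.8, -0.9, -0.3]
gripper_width: 0.899
grasp_force: 0.0
```

Call:
arm_command --plan '[{"wx": 0.002, "wy": 0.075, "wz": 0.022, "tx": 0.003, "ty": -0.015, "tz": -0.008, "grip": 0.8}, {"wx": 0.002, "wy": 0.075, "wz": 0.022, "tx": 0.004, "ty": -0.016, "tz": -0.008, "grip": 0.8}, {"wx": 0.002, "wy": 0.075, "wz": 0.022, "tx": 0.004, "ty": -0.015, "tz": -0.008, "grip": 0.8}, {"wx": 0.002, "wy": 0.075, "wz": 0.022, "tx": 0.004, "ty": -0.016, "tz": -0.008, "grip": 0.8}, {"wx": 0.002, "wy": 0.075, "wz": 0.022, "tx": 0.005, "ty": -0.015, "tz": -0.006, "grip": 0.8}, {"wx": 0.002, "wy": 0.075, "wz": 0.022, "tx": 0.004, "ty": -0.016, "tz": -0.007, "grip": 0.8}, {"wx": 0.002, "wy": 0.075, "wz": 0.022, "tx": 0.005, "ty": -0.016, "tz": -0.006, "grip": 0.8}, {"wx": 0.002, "wy": 0.075, "wz": 0.022, "tx": 0.005, "ty": -0.016, "tz": -0.006, "grip": 0.8}, {"wx": 0.002, "wy": 0.075, "wz": 0.022, "tx": 0.005, "ty": -0.016, "tz": -0.005, "grip": 0.8}, {"wx": 0.002, "wy": 0.075, "wz": 0.022, "tx": 0.005, "ty": -0.017, "tz": -0.005, "grip": 0.8}]'

```text
time: 19.67
ee_pos: [0.5551, 0.0108, 0.1858]
eef_rot: [0.119, 0.984, 0.021, -0.133]
contact_force: [0.0, 0.4, -0.0]
gripper_width: 0.898
grasp_force: 0.0
```

Call:
arm_command --plan '[{"wx": 0.002, "wy": 0.075, "wz": 0.021, "tx": 0.005, "ty": -0.016, "tz": -0.005, "grip": 0.8}, {"wx": -0.006, "wy": 0.074, "wz": 0.007, "tx": 0, "ty": -0.008, "tz": 0.021, "grip": 0.8}, {"wx": -0.006, "wy": 0.074, "wz": 0.007, "tx": -0.002, "ty": -0.009, "tz": 0.02, "grip": 0.8}, {"wx": -0.006, "wy": 0.074, "wz": 0.007, "tx": -0.003, "ty": -0.009, "tz": 0.021, "grip": 0.8}, {"wx": -0.005, "wy": 0.074, "wz": 0.007, "tx": -0.005, "ty": -0.008, "tz": 0.02, "grip": 0.8}, {"wx": -0.006, "wy": 0.074, "wz": 0.007, "tx": -0.007, "ty": -0.009, "tz": 0.019, "grip": 0.8}, {"wx": -0.006, "wy": 0.074, "wz": 0.007, "tx": -0.008, "ty": -0.009, "tz": 0.019, "grip": 0.8}, {"wx": -0.006, "wy": 0.074, "wz": 0.007, "tx": -0.009, "ty": -0.009, "tz": 0.018, "grip": 0.8}, {"wx": 0, "wy": 0, "wz": 0, "tx": 0, "ty": 0, "tz": 0, "grip": 0.8}, {"wx": 0, "wy": 0, "wz": 0, "tx": 0, "ty": 0, "tz": 0, "grip": 0.8}]'

```text
time: 20.5
ee_pos: [0.5021, -0.0334, 0.0856]
eef_rot: [0.147, 0.89, 0.073, -0.425]
contact_force: [0.1, -0.0, 0.9]
gripper_width: 0.899
grasp_force: 0.0
```

```bash
cat >> h.py <<'E'
def trays():
    p,d,m=cap("scene"); C=cloud(d,m)
    for n,(c,y) in(("Y",YT),("B",BT)):
        r=C-[c[0],c[1],0]; k=(abs(r[...,0])<.05)&(abs(r[...,1])<.1)&(C[...,2]>.02)&(C[...,2]<.12); P=C[k]
        if len(P): print(n,len(P),"min",P.min(0).round(3),"max",P.max(0).round(3))
E
python3 - <<'E'
from h import *
st(); trays(); p,d,m=cap("wrist"); find(cloud(d,m),p)
g=g60(.4335,-.0222,-19.8); plan([(back(g,.06),6),(back(g,.03),2)],grip=.8)
E
```

```text
t 20.5 p [ 0.5021 -0.0334  0.0856] x [-0.596  0.2    0.777] z [-0.735  0.254 -0.629] F [ 0.1 -0.   0.9] w 0.899 gf 0.0 q [ 0.05  0.82  0.09  1.32 -0.23  1.89  1.42]
B 367 min [0.663 0.099 0.02 ] max [0.702 0.149 0.068]
[264. 212.] 5498 zmed 0.0354 [433.2 -23. ] [49.8 60.6] 69.8
[122. 263.] 683 zmed 0.0296 [ 438.8 -117.6] [22.2 22. ] 56.5
[{"wx": -0.002, "wy": 0.026, "wz": 0.003, "tx": -0.003, "ty": -0.003, "tz": 0.013, "grip": 0.8}, {"wx": -0.001, "wy": 0.026, "wz": 0.002, "tx": -0.003, "ty": -0.003, "tz": 0.012, "grip": 0.8}, {"wx": -0.002, "wy": 0.026, "wz": 0.003, "tx": -0.003, "ty": -0.003, "tz": 0.013, "grip": 0.8}, {"wx": -0.002, "wy": 0.026, "wz": 0.002, "tx": -0.004, "ty": -0.003, "tz": 0.012, "grip": 0.8}, {"wx": -0.002, "wy": 0.026, "wz": 0.003, "tx": -0.004, "ty": -0.003, "tz": 0.012, "grip": 0.8}, {"wx": -0.001, "wy": 0.026, "wz": 0.002, "tx": -0.004, "ty": -0.003, "tz": 0.012, "grip": 0.8}, {"wx": 0, "wy": 0, "wz": 0, "tx": 0, "ty": 0, "tz": 0.02, "grip": 0.8}, {"wx": 0, "wy": 0, "wz": 0, "tx": 0, "ty": 0, "tz": 0.02, "grip": 0.8}, {"wx": 0, "wy": 0, "wz": 0, "tx": 0, "ty": 0, "tz": 0, "grip": 0.8}, {"wx": 0, "wy": 0, "wz": 0, "tx": 0, "ty": 0, "tz": 0, "grip": 0.8}]
```

The blue heel stands upright at x ≤ 0.70, y 0.10–0.15 and height about 64 mm. On to the middle heel.

Call:
arm_command --plan '[{"wx": -0.002, "wy": 0.026, "wz": 0.003, "tx": -0.003, "ty": -0.003, "tz": 0.013, "grip": 0.8}, {"wx": -0.002, "wy": 0.026, "wz": 0.003, "tx": -0.003, "ty": -0.003, "tz": 0.012, "grip": 0.8}, {"wx": -0.002, "wy": 0.026, "wz": 0.003, "tx": -0.003, "ty": -0.003, "tz": 0.013, "grip": 0.8}, {"wx": -0.002, "wy": 0.026, "wz": 0.003, "tx": -0.004, "ty": -0.003, "tz": 0.012, "grip": 0.8}, {"wx": -0.002, "wy": 0.026, "wz": 0.003, "tx": -0.004, "ty": -0.003, "tz": 0.012, "grip": 0.8}, {"wx": -0.002, "wy": 0.026, "wz": 0.003, "tx": -0.004, "ty": -0.003, "tz": 0.012, "grip": 0.8}, {"wx": 0, "wy": 0, "wz": 0, "tx": 0, "ty": 0, "tz": 0.02, "grip": 0.8}, {"wx": 0, "wy": 0, "wz": 0, "tx": 0, "ty": 0, "tz": 0.02, "grip": 0.8}, {"wx": 0, "wy": 0, "wz": 0, "tx": 0, "ty": 0, "tz": 0, "grip": 0.8}, {"wx": 0, "wy": 0, "wz": 0, "tx": 0, "ty": 0, "tz": 0, "grip": 0.8}]'

```text
time: 21.43
ee_pos: [0.4389, -0.0248, 0.0273]
eef_rot: [0.151, 0.851, 0.086, -0.496]
contact_force: [-0.7, -0.2, -0.8]
gripper_width: 0.899
grasp_force: 0.0
```

```bash
python3 - <<'E'
from h import *
st(); p,d,m=cap("wrist"); find(cloud(d,m),p)
g=g60(.4333,-.0227,-20.2); plan([(g,4)],grip=.8)
E
```

```text
t 21.43 p [ 0.4389 -0.0248  0.0273] x [-0.463  0.171  0.869] z [-0.817  0.296 -0.494] F [-0.7 -0.2 -0.8] w 0.899 gf 0.0 q [ 0.07  0.9   0.08  1.43 -0.24  1.86  1.43]
[284. 266.] 12685 zmed 0.0356 [433.2 -23.2] [50.2 61.2] 69.4
[ 65. 333.] 645 zmed 0.0297 [ 433.8 -116.1] [22.7 12. ] 74.4
[{"wx": -0.001, "wy": -0.001, "wz": 0, "tx": 0, "ty": 0, "tz": 0.01, "grip": 0.8}, {"wx": -0.001, "wy": -0.001, "wz": 0, "tx": 0, "ty": 0, "tz": 0.009, "grip": 0.8}, {"wx": -0.001, "wy": -0.002, "wz": 0, "tx": 0, "ty": 0, "tz": 0.01, "grip": 0.8}, {"wx": -0.001, "wy": -0.001, "wz": -0.001, "tx": 0, "ty": 0, "tz": 0.01, "grip": 0.8}, {"wx": 0, "wy": 0, "wz": 0, "tx": 0, "ty": 0, "tz": 0, "grip": 0.8}, {"wx": 0, "wy": 0, "wz": 0, "tx": 0, "ty": 0, "tz": 0, "grip": 0.8}, {"wx": 0, "wy": 0, "wz": 0, "tx": 0, "ty": 0, "tz": 0, "grip": 0.8}, {"wx": 0, "wy": 0, "wz": 0, "tx": 0, "ty": 0, "tz": 0, "grip": 0.8}, {"wx": 0, "wy": 0, "wz": 0, "tx": 0, "ty": 0, "tz": 0, "grip": 0.8}, {"wx": 0, "wy": 0, "wz": 0, "tx": 0, "ty": 0, "tz": 0, "grip": 0.8}]
```

Call:
arm_command --plan '[{"wx": 0, "wy": 0, "wz": 0, "tx": 0, "ty": 0, "tz": 0.01, "grip": 0.8}, {"wx": 0, "wy": 0, "wz": 0, "tx": 0, "ty": 0, "tz": 0.01, "grip": 0.8}, {"wx": 0, "wy": 0, "wz": 0, "tx": 0, "ty": 0, "tz": 0.01, "grip": 0.8}, {"wx": 0, "wy": 0, "wz": 0, "tx": 0, "ty": 0, "tz": 0.01, "grip": 0.8}, {"wx": 0, "wy": 0, "wz": 0, "tx": 0, "ty": 0, "tz": 0, "grip": 0.8}, {"wx": 0, "wy": 0, "wz": 0, "tx": 0, "ty": 0, "tz": 0, "grip": -1}, {"wx": 0, "wy": 0, "wz": 0, "tx": 0, "ty": 0, "tz": 0, "grip": -1}, {"wx": 0, "wy": 0, "wz": 0, "tx": 0, "ty": 0, "tz": 0, "grip": -1}, {"wx": 0, "wy": 0, "wz": 0, "tx": 0, "ty": 0, "tz": 0, "grip": -1}, {"wx": 0, "wy": 0, "wz": 0, "tx": 0, "ty": 0, "tz": 0, "grip": -1}]'

```text
time: 22.32
ee_pos: [0.4155, -0.0161, 0.0131]
eef_rot: [0.151, 0.852, 0.086, -0.494]
contact_force: [2.3, -1.0, 3.6]
gripper_width: 0.576
grasp_force: 62.0
```

```bash
python3 - <<'E'
from h import *
st(); H=heel_in_tool(.4333,-.0229,-20.4); np.save("H.npy",H); Hi=np.linalg.inv(H); print(H.round(4).tolist())
T=pose(); U=T.copy(); U[2,3]+=.1
V=stand(*YT,-.0,.045,.15)@Hi; print(V.round(3).tolist()); plan([(U,3),(V,17)],grip=-1)
E
```

```text
t 22.32 p [ 0.4155 -0.0161  0.0131] x [-0.466  0.172  0.868] z [-0.816  0.296 -0.497] F [ 2.3 -1.   3.6] w 0.576 gf 62.0 q [ 0.06  0.89  0.07  1.5  -0.24  1.8   1.44]
[[-0.4968, -0.0014, 0.8678, -0.0208], [-0.0066, 1.0, -0.0022, -0.0003], [-0.8678, -0.0069, -0.4968, -0.01], [0.0, 0.0, 0.0, 1.0]]
[[-0.863, 0.108, 0.493, 0.679], [0.091, 0.994, -0.06, -0.086], [-0.497, -0.007, -0.868, 0.165], [0.0, 0.0, 0.0, 1.0]]
[{"wx": 0, "wy": 0, "wz": 0, "tx": 0.039, "ty": 0, "tz": -0.022, "grip": -1}, {"wx": 0, "wy": 0, "wz": 0, "tx": 0.038, "ty": 0, "tz": -0.022, "grip": -1}, {"wx": 0, "wy": 0, "wz": 0, "tx": 0.039, "ty": 0, "tz": -0.022, "grip": -1}, {"wx": 0.004, "wy": -0.088, "wz": -0.014, "tx": -0.007, "ty": 0.002, "tz": -0.02, "grip": -1}, {"wx": 0.004, "wy": -0.088, "wz": -0.015, "tx": -0.009, "ty": 0.002, "tz": -0.02, "grip": -1}, {"wx": 0.005, "wy": -0.087, "wz": -0.014, "tx": -0.011, "ty": 0.001, "tz": -0.019, "grip": -1}, {"wx": 0.004, "wy": -0.088, "wz": -0.015, "tx": -0.012, "ty": 0.001, "tz": -0.018, "grip": -1}, {"wx": 0.004, "wy": -0.088, "wz": -0.014, "tx": -0.014, "ty": 0.001, "t
[... 467 characters left out ...]
tz": -0.009, "grip": -1}, {"wx": 0.004, "wy": -0.088, "wz": -0.015, "tx": -0.02, "ty": -0.001, "tz": -0.007, "grip": -1}, {"wx": 0.004, "wy": -0.088, "wz": -0.014, "tx": -0.021, "ty": -0.001, "tz": -0.004, "grip": -1}, {"wx": 0.005, "wy": -0.088, "wz": -0.014, "tx": -0.022, "ty": -0.002, "tz": -0.003, "grip": -1}, {"wx": 0.004, "wy": -0.088, "wz": -0.015, "tx": -0.022, "ty": -0.002, "tz": -0.001, "grip": -1}, {"wx": 0.004, "wy": -0.087, "wz": -0.014, "tx": -0.021, "ty": -0.002, "tz": 0.001, "grip": -1}, {"wx": 0.004, "wy": -0.088, "wz": -0.015, "tx": -0.022, "ty": -0.003, "tz": 0.003, "grip": -1}, {"wx": 0.004, "wy": -0.088, "wz": -0.014, "tx": -0.021, "ty": -0.003, "tz": 0.005, "grip": -1}]
```

Call:
arm_command --plan '[{"wx": 0, "wy": 0, "wz": 0, "tx": 0.039, "ty": 0, "tz": -0.022, "grip": -1}, {"wx": 0, "wy": 0, "wz": 0, "tx": 0.038, "ty": 0, "tz": -0.022, "grip": -1}, {"wx": 0, "wy": 0, "wz": 0, "tx": 0.039, "ty": 0, "tz": -0.022, "grip": -1}, {"wx": 0.004, "wy": -0.088, "wz": -0.014, "tx": -0.007, "ty": 0.002, "tz": -0.02, "grip": -1}, {"wx": 0.004, "wy": -0.088, "wz": -0.015, "tx": -0.009, "ty": 0.002, "tz": -0.02, "grip": -1}, {"wx": 0.004, "wy": -0.088, "wz": -0.014, "tx": -0.011, "ty": 0.001, "tz": -0.019, "grip": -1}, {"wx": 0.004, "wy": -0.088, "wz": -0.015, "tx": -0.012, "ty": 0.001, "tz": -0.018, "grip": -1}, {"wx": 0.004, "wy": -0.088, "wz": -0.014, "tx": -0.014, "ty": 0.001, "tz": -0.017, "grip": -1}, {"wx": 0.004, "wy": -0.088, "wz": -0.014, "tx": -0.016, "ty": 0.001, "tz": -0.015, "grip": -1}, {"wx": 0.004, "wy": -0.088, "wz": -0.015, "tx": -0.017, "ty": 0, "tz": -0.014, "grip": -1}]'

```text
time: 23.15
ee_pos: [0.525, -0.045, 0.1349]
eef_rot: [0.118, 0.973, 0.047, -0.193]
contact_force: [-0.8, -0.3, -1.2]
gripper_width: 0.575
grasp_force: 62.1
```

Call:
arm_command --plan '[{"wx": 0.004, "wy": -0.088, "wz": -0.014, "tx": -0.018, "ty": 0, "tz": -0.012, "grip": -1}, {"wx": 0.004, "wy": -0.088, "wz": -0.015, "tx": -0.019, "ty": 0, "tz": -0.01, "grip": -1}, {"wx": 0.004, "wy": -0.088, "wz": -0.014, "tx": -0.02, "ty": -0.001, "tz": -0.009, "grip": -1}, {"wx": 0.004, "wy": -0.088, "wz": -0.015, "tx": -0.02, "ty": -0.001, "tz": -0.007, "grip": -1}, {"wx": 0.004, "wy": -0.088, "wz": -0.014, "tx": -0.021, "ty": -0.001, "tz": -0.004, "grip": -1}, {"wx": 0.004, "wy": -0.088, "wz": -0.014, "tx": -0.022, "ty": -0.002, "tz": -0.003, "grip": -1}, {"wx": 0.004, "wy": -0.088, "wz": -0.015, "tx": -0.022, "ty": -0.002, "tz": -0.001, "grip": -1}, {"wx": 0.004, "wy": -0.088, "wz": -0.014, "tx": -0.021, "ty": -0.002, "tz": 0.001, "grip": -1}, {"wx": 0.004, "wy": -0.088, "wz": -0.015, "tx": -0.022, "ty": -0.003, "tz": 0.003, "grip": -1}, {"wx": 0.004, "wy": -0.088, "wz": -0.014, "tx": -0.021, "ty": -0.003, "tz": 0.005, "grip": -1}]'

```text
time: 23.98
ee_pos: [0.679, -0.0861, 0.166]
eef_rot: [0.052, 0.964, -0.016, 0.26]
contact_force: [0.5, -0.6, -1.3]
gripper_width: 0.58
grasp_force: 62.1
```

```bash
python3 - <<'E'
from h import *
st(); disc("d3.png"); H=np.load("H.npy"); print((pose()@H).round(3).tolist())
Hi=np.linalg.inv(H); plan([(stand(*YT,.01,.045,.03)@Hi,6)],grip=-1)
E
```

```text
t 23.98 p [ 0.679  -0.0861  0.166 ] x [-0.859  0.092 -0.504] z [ 0.5   -0.058 -0.864] F [ 0.5 -0.6 -1.3] w 0.58 gf 62.1 q [-0.03  0.13  0.08  1.96  0.05  0.52  1.47]
yellow 107 [ 0.693 -0.086  0.187]
blue 0 
crop at 263 215
[[-0.013, 0.106, -0.994, 0.692], [-0.0, 0.994, 0.106, -0.088], [1.0, 0.002, -0.012, 0.184], [0.0, 0.0, 0.0, 1.0]]
[{"wx": 0, "wy": 0.002, "wz": 0, "tx": 0.012, "ty": 0, "tz": 0.024, "grip": -1}, {"wx": 0, "wy": 0.002, "wz": 0, "tx": 0.011, "ty": 0.001, "tz": 0.024, "grip": -1}, {"wx": 0.001, "wy": 0.002, "wz": 0, "tx": 0.012, "ty": 0, "tz": 0.024, "grip": -1}, {"wx": 0, "wy": 0.002, "wz": 0, "tx": 0.012, "ty": 0, "tz": 0.024, "grip": -1}, {"wx": 0, "wy": 0.002, "wz": 0, "tx": 0.011, "ty": 0.001, "tz": 0.024, "grip": -1}, {"wx": 0, "wy": 0.002, "wz": -0.001, "tx": 0.012, "ty": 0, "tz": 0.025, "grip": -1}, {"wx": 0, "wy": 0, "wz": 0, "tx": 0, "ty": 0, "tz": 0, "grip": -1}, {"wx": 0, "wy": 0, "wz": 0, "tx": 0, "ty": 0, "tz": 0, "grip": -1}, {"wx": 0, "wy": 0, "wz": 0, "tx": 0, "ty": 0, "tz": 0, "grip": -1}, {"wx": 0, "wy": 0, "wz": 0, "tx": 0, "ty": 0, "tz": 0, "grip": -1}]
```

View pics/d3.png

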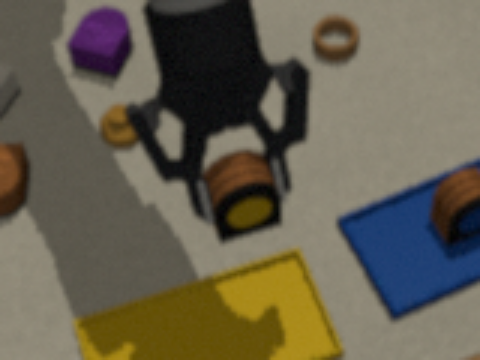

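The disc is yellow at crop (250,210), facing away, with the rounded end up. The blue heel stands at right. Lowering into the yellow tray.

Call:
arm_command --plan '[{"wx": 0, "wy": 0.002, "wz": 0, "tx": 0.012, "ty": 0, "tz": 0.024, "grip": -1}, {"wx": 0, "wy": 0.002, "wz": 0, "tx": 0.011, "ty": 0.001, "tz": 0.024, "grip": -1}, {"wx": 0, "wy": 0.002, "wz": 0, "tx": 0.012, "ty": 0, "tz": 0.024, "grip": -1}, {"wx": 0, "wy": 0.002, "wz": 0, "tx": 0.012, "ty": 0, "tz": 0.024, "grip": -1}, {"wx": 0, "wy": 0.002, "wz": 0, "tx": 0.011, "ty": 0.001, "tz": 0.024, "grip": -1}, {"wx": 0, "wy": 0.002, "wz": 0, "tx": 0.012, "ty": 0, "tz": 0.025, "grip": -1}, {"wx": 0, "wy": 0, "wz": 0, "tx": 0, "ty": 0, "tz": 0, "grip": -1}, {"wx": 0, "wy": 0, "wz": 0, "tx": 0, "ty": 0, "tz": 0, "grip": -1}, {"wx": 0, "wy": 0, "wz": 0, "tx": 0, "ty": 0, "tz": 0, "grip": -1}, {"wx": 0, "wy": 0, "wz": 0, "tx": 0, "ty": 0, "tz": 0, "grip": -1}]'

```text
time: 24.87
ee_pos: [0.6876, -0.0861, 0.0464]
eef_rot: [0.053, 0.966, -0.016, 0.253]
contact_force: [0.7, -0.2, -1.6]
gripper_width: 0.574
grasp_force: 62.3
```

```bash
python3 - <<'E'
from h import *
st(); H=np.load("H.npy"); print((pose()@H).round(3).tolist())
Hi=np.linalg.inv(H); plan([(stand(*YT,.012,.045,.0005)@Hi,5)],grip=-1)
E
```

```text
t 24.87 p [ 0.6876 -0.0861  0.0464] x [-0.867  0.094 -0.49 ] z [ 0.486 -0.057 -0.872] F [ 0.7 -0.2 -1.6] w 0.574 gf 62.3 q [-0.03  0.31  0.08  2.02  0.05  0.3   1.46]
[[0.008, 0.107, -0.994, 0.701], [-0.004, 0.994, 0.107, -0.088], [1.0, 0.003, 0.008, 0.065], [0.0, 0.0, 0.0, 1.0]]
[{"wx": 0, "wy": -0.002, "wz": 0, "tx": 0.003, "ty": 0, "tz": 0.008, "grip": -1}, {"wx": 0.001, "wy": -0.001, "wz": -0.001, "tx": 0.004, "ty": 0, "tz": 0.007, "grip": -1}, {"wx": 0, "wy": -0.002, "wz": 0, "tx": 0.003, "ty": 0, "tz": 0.008, "grip": -1}, {"wx": 0.001, "wy": -0.001, "wz": -0.001, "tx": 0.003, "ty": 0, "tz": 0.007, "grip": -1}, {"wx": 0, "wy": -0.002, "wz": 0, "tx": 0.004, "ty": 0, "tz": 0.008, "grip": -1}, {"wx": 0, "wy": 0, "wz": 0, "tx": 0, "ty": 0, "tz": 0, "grip": -1}, {"wx": 0, "wy": 0, "wz": 0, "tx": 0, "ty": 0, "tz": 0, "grip": -1}, {"wx": 0, "wy": 0, "wz": 0, "tx": 0, "ty": 0, "tz": 0, "grip": -1}, {"wx": 0, "wy": 0, "wz": 0, "tx": 0, "ty": 0, "tz": 0, "grip": -1}, {"wx": 0, "wy": 0, "wz": 0, "tx": 0, "ty": 0, "tz": 0, "grip": -1}]
```

Call:
arm_command --plan '[{"wx": 0, "wy": -0.002, "wz": 0, "tx": 0.003, "ty": 0, "tz": 0.008, "grip": -1}, {"wx": 0, "wy": -0.001, "wz": 0, "tx": 0.004, "ty": 0, "tz": 0.007, "grip": -1}, {"wx": 0, "wy": -0.002, "wz": 0, "tx": 0.003, "ty": 0, "tz": 0.008, "grip": -1}, {"wx": 0, "wy": -0.001, "wz": 0, "tx": 0.003, "ty": 0, "tz": 0.007, "grip": -1}, {"wx": 0, "wy": -0.002, "wz": 0, "tx": 0.004, "ty": 0, "tz": 0.007, "grip": -1}, {"wx": 0, "wy": 0, "wz": 0, "tx": 0, "ty": 0, "tz": 0.001, "grip": -1}, {"wx": 0, "wy": 0, "wz": 0, "tx": 0, "ty": 0, "tz": 0, "grip": -1}, {"wx": 0, "wy": 0, "wz": 0, "tx": 0, "ty": 0, "tz": 0, "grip": -1}, {"wx": 0, "wy": 0, "wz": 0, "tx": 0, "ty": 0, "tz": 0, "grip": -1}, {"wx": 0, "wy": 0, "wz": 0, "tx": 0, "ty": 0, "tz": 0, "grip": -1}]'

```text
time: 25.7
ee_pos: [0.6904, -0.0867, 0.0142]
eef_rot: [0.053, 0.965, -0.016, 0.257]
contact_force: [-3.5, -0.3, 6.6]
gripper_width: 0.577
grasp_force: 65.9
```

```bash
python3 - <<'E'
from h import *
st(); H=np.load("H.npy"); print((pose()@H).round(4).tolist())
T=pose(); U=back(T,.15)
h=back(g60(.455,-.2445,-21),.07); print(h.round(3).tolist())
mid=T.copy(); mid[:3,:3]=unflip(tool([0,0,0],-15,20))[:3,:3]; mid[:3,3]=[.56,-.23,.19]
plan([(mid,10),(h,10)],T=U,grip=.8)
E
```

```text
t 25.7 p [ 0.6904 -0.0867  0.0142] x [-0.863  0.093 -0.497] z [ 0.494 -0.058 -0.868] F [-3.5 -0.3  6.6] w 0.577 gf 65.9 q [-0.03  0.37  0.08  2.04  0.05  0.22  1.46]
[[-0.0009, 0.1075, -0.9942, 0.7034], [-0.0027, 0.9942, 0.1075, -0.0883], [1.0, 0.0028, -0.0006, 0.0333], [0.0, 0.0, 0.0, 1.0]]
[[-0.467, 0.358, -0.809, 0.494], [0.179, 0.934, 0.31, -0.26], [0.866, -0.0, -0.5, 0.049], [0.0, 0.0, 0.0, 1.0]]
[{"wx": 0.001, "wy": 0.083, "wz": 0.015, "tx": 0.002, "ty": -0.021, "tz": -0.008, "grip": 0.8}, {"wx": 0.001, "wy": 0.083, "wz": 0.015, "tx": 0.001, "ty": -0.021, "tz": -0.007, "grip": 0.8}, {"wx": 0.001, "wy": 0.083, "wz": 0.015, "tx": 0.003, "ty": -0.021, "tz": -0.008, "grip": 0.8}, {"wx": 0.001, "wy": 0.083, "wz": 0.015, "tx": 0.002, "ty": -0.021, "tz": -0.007, "grip": 0.8}, {"wx": 0.001, "wy": 0.083, "wz": 0.015, "tx": 0.003, "ty": -0.021, "tz": -0.007, "grip": 0.8}, {"wx": 0.001, "wy": 0.082, "wz": 0.015, "tx": 0.003, "ty": -0.022, "tz": -0.007, "grip": 0.8}, {"wx": 0, "wy": 0.083, "wz": 0.014, "tx": 0.003, "ty": -0.021, "tz": -0.006, "grip": 0.8}, {"wx": 0.001, "wy": 0.083, "wz": 
[... 497 characters left out ...]
007, "tz": 0.02, "grip": 0.8}, {"wx": -0.006, "wy": 0.066, "wz": 0.007, "tx": -0.004, "ty": -0.006, "tz": 0.02, "grip": 0.8}, {"wx": -0.007, "wy": 0.067, "wz": 0.008, "tx": -0.005, "ty": -0.007, "tz": 0.02, "grip": 0.8}, {"wx": -0.006, "wy": 0.067, "wz": 0.008, "tx": -0.007, "ty": -0.006, "tz": 0.019, "grip": 0.8}, {"wx": -0.007, "wy": 0.066, "wz": 0.008, "tx": -0.008, "ty": -0.007, "tz": 0.018, "grip": 0.8}, {"wx": -0.007, "wy": 0.067, "wz": 0.008, "tx": -0.009, "ty": -0.007, "tz": 0.018, "grip": 0.8}, {"wx": -0.006, "wy": 0.066, "wz": 0.008, "tx": -0.011, "ty": -0.007, "tz": 0.017, "grip": 0.8}, {"wx": -0.007, "wy": 0.067, "wz": 0.008, "tx": -0.011, "ty": -0.006, "tz": 0.016, "grip": 0.8}]
```

Call:
arm_command --plan '[{"wx": 0, "wy": 0, "wz": 0, "tx": 0, "ty": 0, "tz": 0, "grip": 0.6}, {"wx": 0, "wy": 0, "wz": 0, "tx": 0, "ty": 0, "tz": 0, "grip": 0.6}, {"wx": 0, "wy": 0, "wz": 0, "tx": 0, "ty": 0, "tz": 0, "grip": 0.6}, {"wx": 0, "wy": 0, "wz": 0, "tx": 0, "ty": 0, "tz": 0, "grip": 0.6}, {"wx": 0, "wy": 0, "wz": 0, "tx": 0, "ty": 0, "tz": -0.02, "grip": 0.6}, {"wx": 0, "wy": 0, "wz": 0, "tx": 0, "ty": 0, "tz": -0.03, "grip": 0.6}, {"wx": 0, "wy": 0, "wz": 0, "tx": 0, "ty": 0, "tz": -0.04, "grip": 0.6}, {"wx": 0, "wy": 0, "wz": 0, "tx": 0, "ty": 0, "tz": -0.04, "grip": 0.8}, {"wx": 0, "wy": 0, "wz": 0, "tx": 0, "ty": 0, "tz": -0.04, "grip": 0.8}, {"wx": 0, "wy": 0, "wz": 0, "tx": 0, "ty": 0, "tz": -0.03, "grip": 0.8}]'

```text
time: 26.53
ee_pos: [0.6151, -0.0777, 0.1458]
eef_rot: [0.052, 0.965, -0.016, 0.256]
contact_force: [0.0, -0.8, -0.5]
gripper_width: 0.9
grasp_force: 0.0
```

Call:
arm_command --plan '[{"wx": 0.001, "wy": 0.083, "wz": 0.015, "tx": 0.002, "ty": -0.021, "tz": -0.008, "grip": 0.8}, {"wx": 0.001, "wy": 0.083, "wz": 0.015, "tx": 0.001, "ty": -0.021, "tz": -0.007, "grip": 0.8}, {"wx": 0.001, "wy": 0.083, "wz": 0.015, "tx": 0.003, "ty": -0.021, "tz": -0.008, "grip": 0.8}, {"wx": 0.001, "wy": 0.083, "wz": 0.015, "tx": 0.002, "ty": -0.021, "tz": -0.007, "grip": 0.8}, {"wx": 0.001, "wy": 0.083, "wz": 0.015, "tx": 0.003, "ty": -0.021, "tz": -0.007, "grip": 0.8}, {"wx": 0.001, "wy": 0.083, "wz": 0.015, "tx": 0.003, "ty": -0.021, "tz": -0.007, "grip": 0.8}, {"wx": 0.001, "wy": 0.083, "wz": 0.015, "tx": 0.003, "ty": -0.021, "tz": -0.006, "grip": 0.8}, {"wx": 0.001, "wy": 0.083, "wz": 0.015, "tx": 0.004, "ty": -0.021, "tz": -0.006, "grip": 0.8}, {"wx": 0.001, "wy": 0.083, "wz": 0.015, "tx": 0.004, "ty": -0.022, "tz": -0.006, "grip": 0.8}, {"wx": 0.001, "wy": 0.083, "wz": 0.015, "tx": 0.004, "ty": -0.021, "tz": -0.005, "grip": 0.8}]'

```text
time: 27.37
ee_pos: [0.5594, -0.2296, 0.19]
eef_rot: [0.129, 0.976, 0.022, -0.175]
contact_force: [0.8, -0.3, 0.4]
gripper_width: 0.901
grasp_force: 0.0
```

Call:
arm_command --plan '[{"wx": -0.007, "wy": 0.067, "wz": 0.008, "tx": 0, "ty": -0.006, "tz": 0.02, "grip": 0.8}, {"wx": -0.006, "wy": 0.067, "wz": 0.008, "tx": 0, "ty": -0.006, "tz": 0.02, "grip": 0.8}, {"wx": -0.007, "wy": 0.067, "wz": 0.008, "tx": -0.003, "ty": -0.007, "tz": 0.02, "grip": 0.8}, {"wx": -0.006, "wy": 0.067, "wz": 0.008, "tx": -0.004, "ty": -0.006, "tz": 0.02, "grip": 0.8}, {"wx": -0.007, "wy": 0.067, "wz": 0.008, "tx": -0.005, "ty": -0.007, "tz": 0.02, "grip": 0.8}, {"wx": -0.006, "wy": 0.067, "wz": 0.008, "tx": -0.007, "ty": -0.006, "tz": 0.019, "grip": 0.8}, {"wx": -0.007, "wy": 0.067, "wz": 0.008, "tx": -0.008, "ty": -0.007, "tz": 0.018, "grip": 0.8}, {"wx": -0.007, "wy": 0.067, "wz": 0.008, "tx": -0.009, "ty": -0.007, "tz": 0.018, "grip": 0.8}, {"wx": 0, "wy": 0, "wz": 0, "tx": 0, "ty": 0, "tz": 0, "grip": 0.8}, {"wx": 0, "wy": 0, "wz": 0, "tx": 0, "ty": 0, "tz": 0, "grip": 0.8}]'

```text
time: 28.2
ee_pos: [0.5055, -0.2528, 0.0743]
eef_rot: [0.155, 0.883, 0.078, -0.435]
contact_force: [0.1, -0.7, 1.0]
gripper_width: 0.901
grasp_force: 0.0
```

```bash
python3 - <<'E'
from h import *
st(); trays(); p,d,m=cap("wrist"); find(cloud(d,m),p)
g=g60(.4545,-.2445,-21); plan([(back(g,.06),6),(back(g,.03),2)],grip=.8)
E
```

```text
t 28.2 p [ 0.5055 -0.2528  0.0743] x [-0.573  0.205  0.793] z [-0.745  0.273 -0.609] F [ 0.1 -0.7  1. ] w 0.901 gf 0.0 q [ 0.24  0.99  0.25  1.07 -0.11  2.02  1.71]
Y 389 min [ 0.667 -0.111  0.02 ] max [ 0.707 -0.059  0.066]
B 363 min [0.663 0.1   0.021] max [0.702 0.151 0.067]
[427. 163.] 496 zmed 0.0297 [ 439.2 -118.7] [21.4 22.2] 64.5
[263. 229.] 6459 zmed 0.0355 [ 453.3 -246.9] [49.4 60.5] 68.0
[{"wx": -0.002, "wy": 0.022, "wz": 0.002, "tx": -0.003, "ty": -0.002, "tz": 0.008, "grip": 0.8}, {"wx": -0.002, "wy": 0.022, "wz": 0.002, "tx": -0.004, "ty": -0.003, "tz": 0.008, "grip": 0.8}, {"wx": -0.003, "wy": 0.022, "wz": 0.003, "tx": -0.004, "ty": -0.002, "tz": 0.008, "grip": 0.8}, {"wx": -0.002, "wy": 0.022, "wz": 0.002, "tx": -0.004, "ty": -0.003, "tz": 0.007, "grip": 0.8}, {"wx": -0.002, "wy": 0.022, "wz": 0.002, "tx": -0.004, "ty": -0.002, "tz": 0.008, "grip": 0.8}, {"wx": -0.002, "wy": 0.021, "wz": 0.002, "tx": -0.004, "ty": -0.003, "tz": 0.008, "grip": 0.8}, {"wx": 0, "wy": 0, "wz": 0, "tx": 0, "ty": 0, "tz": 0.02, "grip": 0.8}, {"wx": 0, "wy": 0, "wz": 0, "tx": 0, "ty": 0, "tz": 0.02, "grip": 0.8}, {"wx": 0, "wy": 0, "wz": 0, "tx": 0, "ty": 0, "tz": 0, "grip": 0.8}, {"wx": 0, "wy": 0, "wz": 0, "tx": 0, "ty": 0, "tz": 0, "grip": 0.8}]
```

The second heel stands in yellow, at x ≤ 0.707 and y about -0.085. Now the right heel.

```bash
python3 - <<'E'
from h import *
g=unflip(grasp(.4537,-.2463,-21.9,gz=.023,t=58)); plan([(back(g,.05),7)],grip=.8)
E
```

```text
[{"wx": -0.004, "wy": 0.014, "wz": 0.003, "tx": -0.002, "ty": -0.002, "tz": 0.009, "grip": 0.8}, {"wx": -0.003, "wy": 0.014, "wz": 0.003, "tx": -0.003, "ty": -0.003, "tz": 0.008, "grip": 0.8}, {"wx": -0.004, "wy": 0.014, "wz": 0.003, "tx": -0.003, "ty": -0.003, "tz": 0.009, "grip": 0.8}, {"wx": -0.004, "wy": 0.014, "wz": 0.004, "tx": -0.003, "ty": -0.002, "tz": 0.009, "grip": 0.8}, {"wx": -0.003, "wy": 0.014, "wz": 0.003, "tx": -0.003, "ty": -0.003, "tz": 0.008, "grip": 0.8}, {"wx": -0.004, "wy": 0.014, "wz": 0.003, "tx": -0.003, "ty": -0.002, "tz": 0.009, "grip": 0.8}, {"wx": -0.003, "wy": 0.014, "wz": 0.003, "tx": -0.003, "ty": -0.003, "tz": 0.008, "grip": 0.8}, {"wx": 0, "wy": 0, "wz": 0, "tx": 0, "ty": 0, "tz": 0, "grip": 0.8}, {"wx": 0, "wy": 0, "wz": 0, "tx": 0, "ty": 0, "tz": 0, "grip": 0.8}, {"wx": 0, "wy": 0, "wz": 0, "tx": 0, "ty": 0, "tz": 0, "grip": 0.8}]
```

Call:
arm_command --plan '[{"wx": -0.004, "wy": 0.014, "wz": 0.003, "tx": -0.002, "ty": -0.002, "tz": 0.009, "grip": 0.8}, {"wx": -0.004, "wy": 0.014, "wz": 0.003, "tx": -0.003, "ty": -0.003, "tz": 0.008, "grip": 0.8}, {"wx": -0.004, "wy": 0.014, "wz": 0.003, "tx": -0.003, "ty": -0.003, "tz": 0.009, "grip": 0.8}, {"wx": -0.004, "wy": 0.014, "wz": 0.003, "tx": -0.003, "ty": -0.002, "tz": 0.009, "grip": 0.8}, {"wx": -0.003, "wy": 0.014, "wz": 0.003, "tx": -0.003, "ty": -0.003, "tz": 0.008, "grip": 0.8}, {"wx": -0.003, "wy": 0.014, "wz": 0.003, "tx": -0.003, "ty": -0.002, "tz": 0.009, "grip": 0.8}, {"wx": -0.003, "wy": 0.014, "wz": 0.003, "tx": -0.003, "ty": -0.003, "tz": 0.008, "grip": 0.8}, {"wx": 0, "wy": 0, "wz": 0, "tx": 0, "ty": 0, "tz": 0, "grip": 0.8}, {"wx": 0, "wy": 0, "wz": 0, "tx": 0, "ty": 0, "tz": 0, "grip": 0.8}, {"wx": 0, "wy": 0, "wz": 0, "tx": 0, "ty": 0, "tz": 0, "grip": 0.8}]'

```text
time: 29.13
ee_pos: [0.4754, -0.2553, 0.0384]
eef_rot: [0.166, 0.858, 0.093, -0.478]
contact_force: [0.3, 0.5, 0.8]
gripper_width: 0.904
grasp_force: 0.0
```

```bash
python3 - <<'E'
from h import *
st(); p,d,m=cap("wrist"); find(cloud(d,m),p)
g=unflip(grasp(.4535,-.2468,-22,gz=.023,t=58)); plan([(g,5)],grip=.8)
E
```

```text
t 29.13 p [ 0.4754 -0.2553  0.0384] x [-0.489  0.196  0.85 ] z [-0.789  0.317 -0.527] F [0.3 0.5 0.8] w 0.904 gf 0.0 q [ 0.27  1.06  0.25  1.09 -0.12  2.03  1.71]
[468. 164.] 613 zmed 0.0296 [ 438.7 -118.6] [22.1 22.2] 34.9
[283. 246.] 9971 zmed 0.0355 [ 453.4 -247. ] [49.9 61.1] 67.9
[{"wx": 0, "wy": -0.001, "wz": 0, "tx": 0, "ty": 0, "tz": 0.013, "grip": 0.8}, {"wx": -0.001, "wy": 0, "wz": 0.001, "tx": 0, "ty": 0, "tz": 0.013, "grip": 0.8}, {"wx": 0, "wy": -0.001, "wz": 0, "tx": 0, "ty": 0, "tz": 0.013, "grip": 0.8}, {"wx": 0, "wy": 0, "wz": 0, "tx": 0, "ty": 0, "tz": 0.013, "grip": 0.8}, {"wx": -0.001, "wy": -0.001, "wz": 0.001, "tx": 0, "ty": 0, "tz": 0.013, "grip": 0.8}, {"wx": 0, "wy": 0, "wz": 0, "tx": 0, "ty": 0, "tz": 0, "grip": 0.8}, {"wx": 0, "wy": 0, "wz": 0, "tx": 0, "ty": 0, "tz": 0, "grip": 0.8}, {"wx": 0, "wy": 0, "wz": 0, "tx": 0, "ty": 0, "tz": 0, "grip": 0.8}, {"wx": 0, "wy": 0, "wz": 0, "tx": 0, "ty": 0, "tz": 0, "grip": 0.8}, {"wx": 0, "wy": 0, "wz": 0, "tx": 0, "ty": 0, "tz": 0, "grip": 0.8}]
```

Call:
arm_command --plan '[{"wx": 0, "wy": 0, "wz": 0, "tx": 0, "ty": 0, "tz": 0.013, "grip": 0.8}, {"wx": 0, "wy": 0, "wz": 0, "tx": 0, "ty": 0, "tz": 0.013, "grip": 0.8}, {"wx": 0, "wy": 0, "wz": 0, "tx": 0, "ty": 0, "tz": 0.013, "grip": 0.8}, {"wx": 0, "wy": 0, "wz": 0, "tx": 0, "ty": 0, "tz": 0.013, "grip": 0.8}, {"wx": 0, "wy": 0, "wz": 0, "tx": 0, "ty": 0, "tz": 0.013, "grip": 0.8}, {"wx": 0, "wy": 0, "wz": 0, "tx": 0, "ty": 0, "tz": 0, "grip": 0.8}, {"wx": 0, "wy": 0, "wz": 0, "tx": 0, "ty": 0, "tz": 0, "grip": -1}, {"wx": 0, "wy": 0, "wz": 0, "tx": 0, "ty": 0, "tz": 0, "grip": -1}, {"wx": 0, "wy": 0, "wz": 0, "tx": 0, "ty": 0, "tz": 0, "grip": -1}, {"wx": 0, "wy": 0, "wz": 0, "tx": 0, "ty": 0, "tz": 0, "grip": -1}]'

```text
time: 30.02
ee_pos: [0.4376, -0.2401, 0.0133]
eef_rot: [0.166, 0.858, 0.092, -0.477]
contact_force: [3.0, -1.0, 5.8]
gripper_width: 0.572
grasp_force: 62.7
```

```bash
python3 - <<'E'
from h import *
st(); H=heel_in_tool(.4535,-.2468,-22); np.save("H.npy",H); Hi=np.linalg.inv(H); print(H.round(4).tolist())
T=pose(); U=T.copy(); U[2,3]+=.1
V=stand(*YT,.005,-.045,.15)@Hi; print(V.round(3).tolist()); plan([(U,3),(V,17)],grip=-1)
E
```

```text
t 30.02 p [ 0.4376 -0.2401  0.0133] x [-0.49   0.196  0.85 ] z [-0.788  0.317 -0.528] F [ 3.  -1.   5.8] w 0.572 gf 62.7 q [ 0.25  1.02  0.25  1.24 -0.11  1.92  1.72]
[[-0.5276, -0.0018, 0.8495, -0.0204], [-0.0024, 1.0, 0.0006, -0.0003], [-0.8495, -0.0017, -0.5276, -0.0077], [0.0, 0.0, 0.0, 1.0]]
[[-0.845, 0.106, 0.524, 0.674], [0.088, 0.994, -0.058, -0.176], [-0.528, -0.002, -0.85, 0.167], [0.0, 0.0, 0.0, 1.0]]
[{"wx": 0, "wy": 0, "wz": 0, "tx": 0.038, "ty": 0, "tz": -0.023, "grip": -1}, {"wx": 0, "wy": 0, "wz": 0, "tx": 0.038, "ty": 0, "tz": -0.024, "grip": -1}, {"wx": 0, "wy": 0, "wz": 0, "tx": 0.037, "ty": 0, "tz": -0.023, "grip": -1}, {"wx": 0.004, "wy": -0.088, "wz": -0.017, "tx": -0.005, "ty": 0.012, "tz": -0.015, "grip": -1}, {"wx": 0.004, "wy": -0.087, "wz": -0.016, "tx": -0.006, "ty": 0.011, "tz": -0.015, "grip": -1}, {"wx": 0.004, "wy": -0.088, "wz": -0.017, "tx": -0.007, "ty": 0.011, "tz": -0.014, "grip": -1}, {"wx": 0.004, "wy": -0.088, "wz": -0.017, "tx": -0.009, "ty": 0.011, "tz": -0.014, "grip": -1}, {"wx": 0.004, "wy": -0.087, "wz": -0.017, "tx": -0.011, "ty": 0.011,
[... 473 characters left out ...]
.009, "tz": -0.007, "grip": -1}, {"wx": 0.004, "wy": -0.088, "wz": -0.017, "tx": -0.017, "ty": 0.01, "tz": -0.005, "grip": -1}, {"wx": 0.004, "wy": -0.088, "wz": -0.016, "tx": -0.017, "ty": 0.008, "tz": -0.004, "grip": -1}, {"wx": 0.004, "wy": -0.087, "wz": -0.017, "tx": -0.017, "ty": 0.009, "tz": -0.002, "grip": -1}, {"wx": 0.004, "wy": -0.088, "wz": -0.017, "tx": -0.018, "ty": 0.008, "tz": -0.001, "grip": -1}, {"wx": 0.004, "wy": -0.088, "wz": -0.017, "tx": -0.018, "ty": 0.008, "tz": 0.001, "grip": -1}, {"wx": 0.005, "wy": -0.087, "wz": -0.016, "tx": -0.018, "ty": 0.007, "tz": 0.003, "grip": -1}, {"wx": 0.004, "wy": -0.088, "wz": -0.017, "tx": -0.018, "ty": 0.008, "tz": 0.004, "grip": -1}]
```

Call:
arm_command --plan '[{"wx": 0, "wy": 0, "wz": 0, "tx": 0.038, "ty": 0, "tz": -0.023, "grip": -1}, {"wx": 0, "wy": 0, "wz": 0, "tx": 0.038, "ty": 0, "tz": -0.024, "grip": -1}, {"wx": 0, "wy": 0, "wz": 0, "tx": 0.037, "ty": 0, "tz": -0.023, "grip": -1}, {"wx": 0.004, "wy": -0.088, "wz": -0.017, "tx": -0.005, "ty": 0.012, "tz": -0.015, "grip": -1}, {"wx": 0.004, "wy": -0.087, "wz": -0.016, "tx": -0.006, "ty": 0.011, "tz": -0.015, "grip": -1}, {"wx": 0.004, "wy": -0.088, "wz": -0.017, "tx": -0.007, "ty": 0.011, "tz": -0.014, "grip": -1}, {"wx": 0.004, "wy": -0.088, "wz": -0.017, "tx": -0.009, "ty": 0.011, "tz": -0.014, "grip": -1}, {"wx": 0.004, "wy": -0.087, "wz": -0.017, "tx": -0.011, "ty": 0.011, "tz": -0.012, "grip": -1}, {"wx": 0.005, "wy": -0.088, "wz": -0.016, "tx": -0.012, "ty": 0.011, "tz": -0.012, "grip": -1}, {"wx": 0.004, "wy": -0.087, "wz": -0.017, "tx": -0.013, "ty": 0.01, "tz": -0.011, "grip": -1}]'

```text
time: 30.85
ee_pos: [0.5357, -0.2133, 0.1351]
eef_rot: [0.127, 0.975, 0.051, -0.176]
contact_force: [-0.5, -0.1, -1.5]
gripper_width: 0.575
grasp_force: 62.3
```

Call:
arm_command --plan '[{"wx": 0.004, "wy": -0.088, "wz": -0.017, "tx": -0.014, "ty": 0.01, "tz": -0.009, "grip": -1}, {"wx": 0.004, "wy": -0.088, "wz": -0.016, "tx": -0.015, "ty": 0.01, "tz": -0.008, "grip": -1}, {"wx": 0.004, "wy": -0.087, "wz": -0.017, "tx": -0.016, "ty": 0.009, "tz": -0.007, "grip": -1}, {"wx": 0.004, "wy": -0.088, "wz": -0.017, "tx": -0.017, "ty": 0.01, "tz": -0.005, "grip": -1}, {"wx": 0.004, "wy": -0.088, "wz": -0.016, "tx": -0.017, "ty": 0.008, "tz": -0.004, "grip": -1}, {"wx": 0.004, "wy": -0.087, "wz": -0.017, "tx": -0.017, "ty": 0.009, "tz": -0.002, "grip": -1}, {"wx": 0.004, "wy": -0.088, "wz": -0.017, "tx": -0.018, "ty": 0.008, "tz": -0.001, "grip": -1}, {"wx": 0.004, "wy": -0.088, "wz": -0.017, "tx": -0.018, "ty": 0.008, "tz": 0.001, "grip": -1}, {"wx": 0.005, "wy": -0.087, "wz": -0.016, "tx": -0.018, "ty": 0.007, "tz": 0.003, "grip": -1}, {"wx": 0.004, "wy": -0.088, "wz": -0.017, "tx": -0.018, "ty": 0.008, "tz": 0.004, "grip": -1}]'

```text
time: 31.68
ee_pos: [0.6737, -0.1753, 0.1669]
eef_rot: [0.05, 0.96, -0.016, 0.276]
contact_force: [0.7, 0.6, -2.0]
gripper_width: 0.577
grasp_force: 62.3
```

```bash
python3 - <<'E'
from h import *
st(); disc("d4.png"); H=np.load("H.npy"); print((pose()@H).round(3).tolist())
Hi=np.linalg.inv(H); plan([(stand(*YT,.015,-.045,.03)@Hi,6)],grip=-1)
E
```

```text
t 31.68 p [ 0.6737 -0.1753  0.1669] x [-0.843  0.088 -0.531] z [ 0.527 -0.059 -0.848] F [ 0.7  0.6 -2. ] w 0.577 gf 62.3 q [ 0.09  0.14  0.14  1.96 -0.17  0.49  1.82]
yellow 110 [ 0.688 -0.175  0.186]
blue 0 
crop at 225 229
[[-0.008, 0.104, -0.995, 0.687], [0.002, 0.995, 0.104, -0.175], [1.0, -0.001, -0.008, 0.183], [0.0, 0.0, 0.0, 1.0]]
[{"wx": 0, "wy": 0.001, "wz": 0, "tx": 0.012, "ty": 0, "tz": 0.024, "grip": -1}, {"wx": 0, "wy": 0.002, "wz": 0.001, "tx": 0.012, "ty": -0.001, "tz": 0.023, "grip": -1}, {"wx": 0, "wy": 0.001, "wz": 0, "tx": 0.012, "ty": 0, "tz": 0.024, "grip": -1}, {"wx": 0, "wy": 0.001, "wz": 0, "tx": 0.013, "ty": 0, "tz": 0.023, "grip": -1}, {"wx": 0, "wy": 0.001, "wz": 0.001, "tx": 0.012, "ty": -0.001, "tz": 0.024, "grip": -1}, {"wx": 0, "wy": 0.002, "wz": 0, "tx": 0.012, "ty": 0, "tz": 0.024, "grip": -1}, {"wx": 0, "wy": 0, "wz": 0, "tx": 0, "ty": 0, "tz": 0, "grip": -1}, {"wx": 0, "wy": 0, "wz": 0, "tx": 0, "ty": 0, "tz": 0, "grip": -1}, {"wx": 0, "wy": 0, "wz": 0, "tx": 0, "ty": 0, "tz": 0, "grip": -1}, {"wx": 0, "wy": 0, "wz": 0, "tx": 0, "ty": 0, "tz": 0, "grip": -1}]
```

View pics/d4.png

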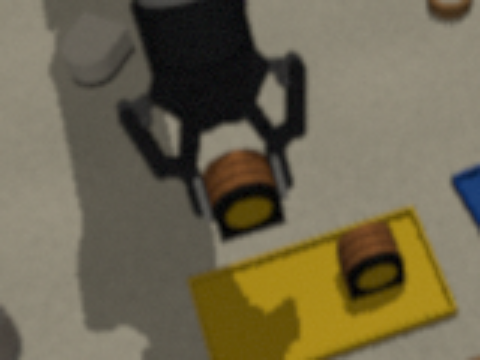

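The third disc is yellow too, at crop (248,208). The first yellow heel stands in the tray at (370,262). Lowering.

Call:
arm_command --plan '[{"wx": 0, "wy": 0.001, "wz": 0, "tx": 0.012, "ty": 0, "tz": 0.024, "grip": -1}, {"wx": 0, "wy": 0.002, "wz": 0, "tx": 0.012, "ty": 0, "tz": 0.023, "grip": -1}, {"wx": 0, "wy": 0.001, "wz": 0, "tx": 0.012, "ty": 0, "tz": 0.024, "grip": -1}, {"wx": 0, "wy": 0.001, "wz": 0, "tx": 0.013, "ty": 0, "tz": 0.023, "grip": -1}, {"wx": 0, "wy": 0.001, "wz": 0, "tx": 0.012, "ty": 0, "tz": 0.024, "grip": -1}, {"wx": 0, "wy": 0.002, "wz": 0, "tx": 0.012, "ty": 0, "tz": 0.024, "grip": -1}, {"wx": 0, "wy": 0, "wz": 0, "tx": 0, "ty": 0, "tz": 0, "grip": -1}, {"wx": 0, "wy": 0, "wz": 0, "tx": 0, "ty": 0, "tz": 0, "grip": -1}, {"wx": 0, "wy": 0, "wz": 0, "tx": 0, "ty": 0, "tz": 0, "grip": -1}, {"wx": 0, "wy": 0, "wz": 0, "tx": 0, "ty": 0, "tz": 0, "grip": -1}]'

```text
time: 32.57
ee_pos: [0.6832, -0.1769, 0.0484]
eef_rot: [0.051, 0.961, -0.016, 0.27]
contact_force: [0.3, -0.0, -0.6]
gripper_width: 0.57
grasp_force: 62.5
```

```bash
python3 - <<'E'
from h import *
st(); H=np.load("H.npy"); print((pose()@H).round(3).tolist())
Hi=np.linalg.inv(H); plan([(stand(*YT,.016,-.045,.0005)@Hi,5)],grip=-1)
E
```

```text
t 32.57 p [ 0.6832 -0.1769  0.0484] x [-0.849  0.089 -0.521] z [ 0.518 -0.058 -0.854] F [ 0.3 -0.  -0.6] w 0.57 gf 62.5 q [ 0.16  0.33  0.06  2.01 -0.29  0.27  1.95]
[[0.008, 0.107, -0.994, 0.697], [-0.001, 0.994, 0.107, -0.179], [1.0, -0.0, 0.008, 0.066], [0.0, 0.0, 0.0, 1.0]]
[{"wx": 0, "wy": -0.001, "wz": 0, "tx": 0.004, "ty": 0, "tz": 0.007, "grip": -1}, {"wx": 0, "wy": -0.002, "wz": 0, "tx": 0.004, "ty": 0, "tz": 0.008, "grip": -1}, {"wx": 0, "wy": -0.001, "wz": 0, "tx": 0.004, "ty": 0, "tz": 0.007, "grip": -1}, {"wx": 0, "wy": -0.002, "wz": 0, "tx": 0.004, "ty": 0, "tz": 0.007, "grip": -1}, {"wx": -0.001, "wy": -0.001, "wz": 0, "tx": 0.004, "ty": 0.001, "tz": 0.008, "grip": -1}, {"wx": 0, "wy": 0, "wz": 0, "tx": 0, "ty": 0, "tz": 0, "grip": -1}, {"wx": 0, "wy": 0, "wz": 0, "tx": 0, "ty": 0, "tz": 0, "grip": -1}, {"wx": 0, "wy": 0, "wz": 0, "tx": 0, "ty": 0, "tz": 0, "grip": -1}, {"wx": 0, "wy": 0, "wz": 0, "tx": 0, "ty": 0, "tz": 0, "grip": -1}, {"wx": 0, "wy": 0, "wz": 0, "tx": 0, "ty": 0, "tz": 0, "grip": -1}]
```

Call:
arm_command --plan '[{"wx": 0, "wy": -0.001, "wz": 0, "tx": 0.004, "ty": 0, "tz": 0.007, "grip": -1}, {"wx": 0, "wy": -0.002, "wz": 0, "tx": 0.004, "ty": 0, "tz": 0.008, "grip": -1}, {"wx": 0, "wy": -0.001, "wz": 0, "tx": 0.004, "ty": 0, "tz": 0.007, "grip": -1}, {"wx": 0, "wy": -0.002, "wz": 0, "tx": 0.004, "ty": 0, "tz": 0.007, "grip": -1}, {"wx": 0, "wy": -0.001, "wz": 0, "tx": 0.004, "ty": 0, "tz": 0.007, "grip": -1}, {"wx": 0, "wy": 0, "wz": 0, "tx": 0, "ty": 0, "tz": 0.001, "grip": -1}, {"wx": 0, "wy": 0, "wz": 0, "tx": 0, "ty": 0, "tz": 0, "grip": -1}, {"wx": 0, "wy": 0, "wz": 0, "tx": 0, "ty": 0, "tz": 0, "grip": -1}, {"wx": 0, "wy": 0, "wz": 0, "tx": 0, "ty": 0, "tz": 0, "grip": -1}, {"wx": 0, "wy": 0, "wz": 0, "tx": 0, "ty": 0, "tz": 0, "grip": -1}]'

```text
time: 33.4
ee_pos: [0.685, -0.1769, 0.016]
eef_rot: [0.051, 0.96, -0.016, 0.274]
contact_force: [-4.0, 1.5, 8.7]
gripper_width: 0.574
grasp_force: 66.3
```

```bash
python3 - <<'E'
from h import *
st(); H=np.load("H.npy"); print((pose()@H).round(4).tolist())
E
```

```text
t 33.4 p [ 0.685  -0.1769  0.016 ] x [-0.845  0.089 -0.528] z [ 0.524 -0.058 -0.85 ] F [-4.   1.5  8.7] w 0.574 gf 66.3 q [ 0.21  0.38  0.01  2.03 -0.33  0.19  1.99]
[[0.0, 0.1068, -0.9943, 0.6982], [0.0001, 0.9943, 0.1068, -0.1785], [1.0, -0.0001, 0.0, 0.0333], [0.0, 0.0, 0.0, 1.0]]
```

Seated upright with about 9 N on the floor. Releasing and retreating.

Call:
arm_command --plan '[{"wx": 0, "wy": 0, "wz": 0, "tx": 0, "ty": 0, "tz": 0, "grip": 0.6}, {"wx": 0, "wy": 0, "wz": 0, "tx": 0, "ty": 0, "tz": 0, "grip": 0.6}, {"wx": 0, "wy": 0, "wz": 0, "tx": 0, "ty": 0, "tz": 0, "grip": 0.6}, {"wx": 0, "wy": 0, "wz": 0, "tx": 0, "ty": 0, "tz": 0, "grip": 0.6}, {"wx": 0, "wy": 0, "wz": 0, "tx": 0, "ty": 0, "tz": -0.02, "grip": 0.6}, {"wx": 0, "wy": 0, "wz": 0, "tx": 0, "ty": 0, "tz": -0.03, "grip": 0.6}, {"wx": 0, "wy": 0, "wz": 0, "tx": 0, "ty": 0, "tz": -0.04, "grip": 0.6}, {"wx": 0, "wy": 0, "wz": 0, "tx": 0, "ty": 0, "tz": -0.04, "grip": 0.6}, {"wx": 0, "wy": 0, "wz": 0, "tx": 0, "ty": 0, "tz": -0.04, "grip": 0.6}, {"wx": 0, "wy": 0, "wz": 0, "tx": 0, "ty": 0, "tz": -0.03, "grip": 0.6}]'

```text
time: 34.23
ee_pos: [0.6049, -0.1683, 0.1445]
eef_rot: [0.051, 0.96, -0.016, 0.273]
contact_force: [1.0, 0.3, 0.9]
gripper_width: 0.802
grasp_force: 0.0
```

```bash
python3 - <<'E'
from h import *
st(); trays(); p,d,m=cap("scene"); save("end.png",p,1.4)
E
```

```text
t 34.23 p [ 0.6049 -0.1683  0.1445] x [-0.845  0.089 -0.527] z [ 0.523 -0.058 -0.85 ] F [1.  0.3 0.9] w 0.802 gf 0.0 q [ 0.11  0.04  0.13  2.13 -0.17  0.43  1.84]
Y 799 min [ 0.661 -0.201  0.02 ] max [ 0.707 -0.06   0.067]
B 365 min [0.663 0.098 0.02 ] max [0.702 0.151 0.067]
```

View pics/end.png

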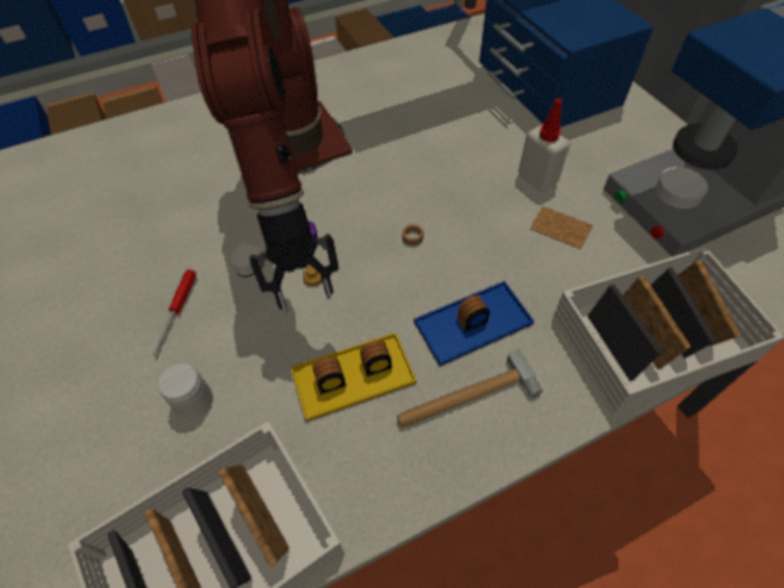

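The two yellow-disc heels stand in the yellow tray at (329,375) and (376,357), and the blue one in the blue tray at (472,313). The bystanders are where they were and the arm is clear, so I'm handing in.

```bash
python3 -c "
from workcell import ctrl
print(ctrl.job_done())"
```

```text
the job is handed in; nothing more can be done
None
```

I handed in the job at about 34 s of robot time: all three heels stand rounded end up with discs facing away, two in the yellow tray and one in the blue; the hand-in gave no verdict.

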